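Strip the dough-cutter shaft for washing

ROBOT

A 6-joint arm with a two-finger parallel gripper is mounted at the origin on the work surface. World frame = base frame: x ahead of the robot, y to its left, z up, the work surface at z = 0. Lengths are in m, angles in degrees, forces in N, time in s.
With the tool pointing down it reaches from about 0.25 to 0.725 m from the base axis. Payload 9.7 kg.
Tool frame: the origin (TCP) lies between the finger pads; the fingertips stand 11 mm ahead of it and the grasp point (between the pads) lies 8 mm behind it; z points along the fingers, x is the direction in which the jaws open and shut, and the axes are right-handed (so a half turn about z gives the same grasp; the last joint's range is limited). The gripper opens to 85 mm and grips with 20 to 120 N. Pads are 22 mm wide; open, the fingers measure 114 mm over their backs; the gripper's body (76 mm by 85 mm) begins 54 mm behind the grasp point. The pads swing forward as they close: fully open they stand 13 mm farther back than shut.
Start: joints at [-71.276, 4.979, 10.078, 95.1, 0, 90], TCP at [0.177, -0.521, 0.242] pointing down, gripper open.
Joint ranges: [-179.16, 179.16], [-48.56, 103.87], [-65.8, 70.77], [-126.05, 130.52], [-82.76, 87.17], [-180, 180]. Speed limits (degrees/s): [127.2, 127.2, 147.25, 180, 180, 180].

INTERFACE

Orientations are given as [roll, pitch, yaw] about the fixed x, y, z axes, in that order (R = Rz(yaw) Ry(pitch) Rx(roll)).
In Python, from workcell import get_obs, camera, job_done, spotter gives the robot as it stands.
- The arm moves only by the tool play_rows, never from a script. Its argument "rows" is a list of rows, each a list of 3 entries, a list of its own where there are three numbers: the closure, from 0 (fully open) to 1 (shut), then the shift along the tool's x, y, z in cm, then the turn, a rotation vector about the tool's x, y, z in degrees. In form: [[claw, [x, y, z], [wx, wy, wz]], ...]. A call has 1 to 12 rows; each row shifts and turns the pose as measured when the row begins, along the tool's axes as they then stand; what a row does not reach is not made up. A row lasts 1/10 s, in which the tool goes at most 50 mm and 8.59 degrees, less where a joint would pass 70% of its speed; a pose out of reach is approached as far as the arm can. A call is refused whole if a number of a shift passes 5 or a number of a turn 8.59, either way. A call with a gripper value outside its range is refused whole. The fingers move at their own pace and stop on an object; "newtons" is the grip in N (left out, the last holds). Time passes only in rows, so rows that do not move let the fingers close. It gives the time, the measured TCP pose, the force and the opening at its end, in the units of the state.
- get_obs(): the state, without advancing time (a new reading comes with each control period).
- camera(name): name is "scene" or "side" or "wrist"; returns a dict with "img" (400x640x3 uint8, red, green, blue), "intrinsics" (3x3 intrinsics, pixels), "xyz" and "orientation" of the camera in the world. Camera axes: x right, y down, z forward; pixel columns grow to the right and rows downward; lengths in m; the calibration is good to about 2 mm. A picture is of the moment at which its call begins. There is no depth.
- job_done(): hands the job in, once; it reports no verdict.
Trained networks look in a picture, given as the dict that the camera call returned (one of the last four; its "shot" number tells which), for a name from the list of things; names that differ only in an ending like _2 or _b are one class to them, and where a whole thing is asked for, a point or a joint stands for the part that bears it (a point fixed in the world has none). Each returns a list of dicts, best first, with "confidence" (0 to 1); they miss things now and then, are a little off and sometimes report something else, mostly with a low value. They report only what shows in the picture. A call takes as long as a camera call. They do not tell look-alikes from the thing itself.
- spotter.spot_in(picture, thing): "point" ([x, y, z] in m, in world coordinates, good to about 4 mm: the middle of the surface that is visible of it).
- spotter.trace(picture, thing): "pixels" (400x640 bool, what is visible of it).
The state is a dict: "time": time; "q": joint angles; "qd": joint speeds; "joint_efforts": joint torques, N m; "ee_pos": TCP position; "tcp_rot": TCP orientation; "wrist_force": force on the tool from outside, world axes, zero at the start; "torque": the same for the moment, N m; "opening": finger opening in m.
Only numpy, scipy, OpenCV 4.12 (cv2) and the standard library are available. Lean on these libraries where they do the work, as an engineer would, in place of code of your own. Each camera call takes 0.05 s, during which the arm holds its last target.

TASK

Strip the dough-cutter shaft for washing. First slide the stop collar off the open end of the shaft and set it down gently across the two rods of the raised, sloped draining rack, its bore running along the rods, while the other parts are still on the shaft. Then slide the two disc cutters and the spacer off the same end into the trough, so that all three lie in the trough in line with the shaft and clear of its end; let nothing fall on the table and leave the bottle, jar, brush and bowl where they are.

Things in the scene. Friction and masses are not known exactly. Their poses are not given: they have to be found in the camera images.
- stand: Fixed stand: steel base plate 120 x 570 mm, 18 mm high, carrying the cutter shaft and the trough. Origin on the table below the shaft's open end; z up, +y along the shaft from its open end (y = 0) to a 42 mm shoulder at y = 280 mm and the grey bearing block (88 mm wide, 184 mm high, y = 292 to 357 mm).
- shaft_end (a point): Centre of the open end of the horizontal steel shaft, which is 30 mm in diameter with its axis 140 mm above the table; axes as stand, so parts come off towards -y.
- trough_floor (a point): Middle of the inner floor of the open trough in line beyond the shaft's end, 90 mm above the table; axes as stand. Stand y from +6 to -179 mm, 92 mm wide inside, side and far end walls 34 mm high, near end open. Two 6 mm rods along its floor, 40 mm apart, keep round parts from rolling. Pushed off the shaft, cutters drop 3 mm and the spacer 15 mm on to these rods.
- collar_mid (a point): Centre of the stop collar, a dark steel ring 56 mm in diameter, 26 mm long, 33 mm bore along its y axis, about 0.3 kg; its clamp screw is slack, so it slides freely. It hangs on the shaft (centre 1.5 mm below the shaft axis), nearest the open end, 30 to 60 mm from it.
- cutter_a_mid (a point): Centre of a disc cutter: white hub 64 mm in diameter, 40 mm long, with a steel disc 84 mm in diameter, 5 mm thick at each end; 33 mm bore along its y axis; about 0.45 kg. It hangs loose on the shaft. Two cutters and the spacer sit behind the collar in any order; at least 45 mm of bare shaft is left between the last one and the shoulder.
- cutter_b_mid (a point): Centre of the second disc cutter, the same as the first.
- spacer_mid (a point): Centre of the spacer: a plain white sleeve 64 mm in diameter, 40 mm long, 33 mm bore along its y axis, about 0.14 kg, loose on the shaft.
- drip_rail: Fixed draining rack: drip tray 96 x 170 mm, 12 mm high, carrying two parallel steel rods 8 mm in diameter, 36 mm apart centre to centre, 144 mm long along its y axis, turned up 12 mm at the ends. The rods slope 8 degrees, the +y end higher. Origin on the table at its middle, z up.
- rail_mid (a point): Point midway between the two rods (between their axes) at their middle, 105 mm above the table; axes as drip_rail. A collar resting on the rods there has its centre about 26 mm above it.
- sanitiser: Bystander: white plastic bottle 64 mm in diameter, 165 mm high, beside the trough. Origin at its underside.
- pastry_brush: Bystander: pastry brush 190 mm long, 42 mm wide, 20 mm high, lying on the table beside the shaft. Origin under its middle, handle to its -x.
- jar: Bystander: full jar with a white lid, 76 mm in diameter, 110 mm high, between the trough and the robot. Origin at its underside.
- bowl: Bystander: metal bowl 116 mm in diameter, 50 mm high. Origin at its underside.
There are look-alikes about, which are no part of the job. Leave any green or red look-alike of the part that bears spacer_mid alone.

How it is judged (in metres and radians):
On the way, in this order (a step that is already met when the one before it is completed fails the run):
1. the stop collar rests on the two rods of the draining rack while the two cutters and the spacer are all still on the shaft (x of collar_mid in the frame of rail_mid between -0.01 and 0.01 m and y of collar_mid in the frame of rail_mid between -0.065 and 0.065 m and z of collar_mid in the frame of rail_mid between 0.014 and 0.044 m and angle between the y axis of collar and the y axis of drip_rail, either way round below 0.45 rad and y of each of cutter_a_mid, cutter_b_mid, spacer_mid in the frame of shaft_end above 0.02 m and horizontal distance between each of cutter_a_mid, cutter_b_mid, spacer_mid and shaft_end below 0.28 m and linear speed of collar below 0.04 m/s and angular speed of collar below 0.8 rad/s and contact force between the fingers and collar below 0.3 N), for 0.2 s.
2. the two cutters and the spacer lie in the trough, clear of the shaft's end (y of cutter_a_mid in the frame of shaft_end between -0.165 and -0.017 m and x of cutter_a_mid in the frame of shaft_end between -0.025 and 0.025 m and z of cutter_a_mid in the frame of trough_floor between 0.026 and 0.058 m and angle between the y axis of each of cutter_a, cutter_b, spacer and the y axis of stand, either way round below 0.4 rad and y of cutter_b_mid in the frame of shaft_end between -0.165 and -0.017 m and x of cutter_b_mid in the frame of shaft_end between -0.025 and 0.025 m and z of cutter_b_mid in the frame of trough_floor between 0.026 and 0.058 m and y of spacer_mid in the frame of shaft_end between -0.165 and -0.017 m and x of spacer_mid in the frame of shaft_end between -0.025 and 0.025 m and z of spacer_mid in the frame of trough_floor between 0.026 and 0.058 m), for 0.2 s.
At the end, for the whole second after the job is handed in: Collar at rest on the rods: within 10 mm of their midline, 65 mm of their middle, bore within 0.45 rad of them. Cutters and spacer at rest in the trough, centres 17-165 mm past the shaft end, within 25 mm of its line and 0.4 rad of it. Bystanders moved under 20 mm (all of step 2 and x of collar_mid in the frame of rail_mid between -0.01 and 0.01 m and y of collar_mid in the frame of rail_mid between -0.065 and 0.065 m and z of collar_mid in the frame of rail_mid between 0.014 and 0.044 m and angle between the y axis of collar and the y axis of drip_rail, either way round below 0.45 rad and linear speed of each of collar, cutter_a, cutter_b, spacer below 0.04 m/s and angular speed of each of collar, cutter_a, cutter_b, spacer below 0.8 rad/s and distance of each of sanitiser, pastry_brush, jar, bowl from where it was at the start of the episode below 0.02 m); the robot touches nothing.
It fails at once if the collar, a cutter or the spacer falls off on to the table (height (world z) of any of collar_mid, cutter_a_mid, cutter_b_mid, spacer_mid below 0.085 m).
It fails at once if the collar is dropped or thrown instead of set down gently (faster than 1.2 m/s) (linear speed of collar above 1.2 m/s).
It fails at once if the bottle, jar, brush or bowl is moved by more than 20 mm (distance of any of sanitiser, pastry_brush, jar, bowl from where it was at the start of the episode above 0.02 m).
It also fails if it takes over 56 s, if anything falls off the work surface, if the arm or the gripper's body presses on something with over 40 N, if the wrist force passes 120 N, or if a joint passes its speed limit or range.

## Working session

There is one attempt and no reset: what is moved stays moved. The work goes in short steps, Python scripts to look and compute and a tool call to move; the robot and the scene stay as the last step left them, time stands still between calls to the robot, and variables do not carry over. Pictures are saved under pics/ and viewed, and the job is handed in when it is done.

Besides the shell and the picture viewer there is one more tool, called after "Request:" by a JSON object that holds its "name" and its "arguments". play_rows: Moves the arm, as the interface text tells. Its arguments: {"type":"object","properties":{"rows":{"type":"array","items":{"type":"array"}},"newtons":{"type":"number"}},"required":["rows"]}

```bash
mkdir -p pics; ls
python3 - <<'E'
from workcell import *
import cv2,numpy as np
o=get_obs();print(o)
for n in ["scene","side","wrist"]:
    c=camera(n);cv2.imwrite(f"pics/{n}0.png",c["img"][:,:,::-1]);print(n,c["intrinsics"],c["xyz"],c["orientation"],c["shot"])
E
```

```text
pics
{'time': 0.0, 'q': array([-7.12749095e+01,  5.01014161e+00,  1.00338388e+01,  9.50993835e+01,
       -1.27109476e-03,  9.00009611e+01]), 'qd': array([-0.06312586, -0.01508756, -0.01668121, -0.0240143 ,  0.02150438,
        0.01726592]), 'joint_efforts': array([-2.01796436e-03, -5.20398867e+01,  4.64798284e+01,  1.65203400e-02,
       -7.91346508e-06, -1.86095389e-05]), 'ee_pos': array([ 0.17648937, -0.52068341,  0.24158675]), 'tcp_rot': array([ 1.79998728e+02,  7.56862098e-02, -7.12758706e+01]), 'wrist_force': array([ 0.26611657,  0.61240854, -0.81471371]), 'torque': array([-0.04427752,  0.01366351, -0.00124812]), 'opening': 0.08536868588811262}
scene [[448.80847558   0.         317.08587035]
 [  0.         448.80847558 192.04210981]
 [  0.           0.           1.        ]] [ 0.99988932 -0.45673805  0.92788553] [-142.18204427    0.29804124   44.68847927] 1
side [[388.24444766   0.         316.27711524]
 [  0.         388.24444766 206.51621622]
 [  0.           0.           1.        ]] [0.18022878 0.63137668 0.68109028] [-128.77078013    1.00743595 -149.87802954] 2
wrist [[277.11096778   0.         317.46660915]
 [  0.         277.11096778 199.36929768]
 [  0.           0.           1.        ]] [ 0.25148972 -0.49559793  0.37302565] [ 1.62172268e+02  8.54263574e-02 -7.12338360e+01] 3
```

View pics/scene0.png

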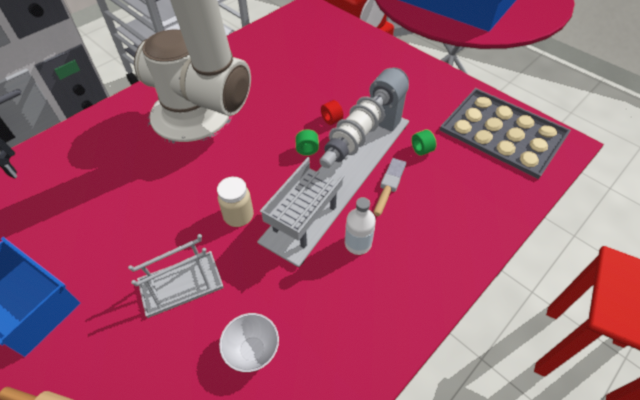

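View pics/side0.png

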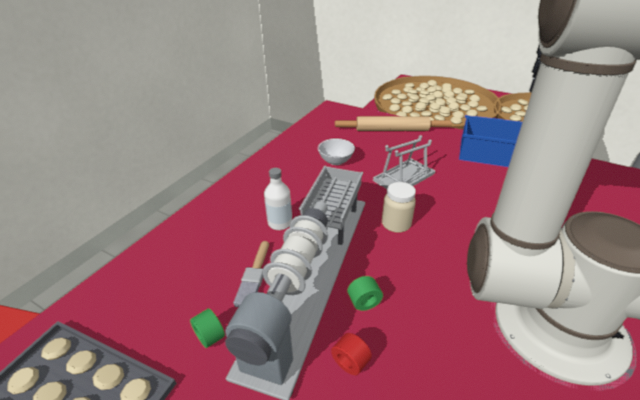

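View pics/wrist0.png

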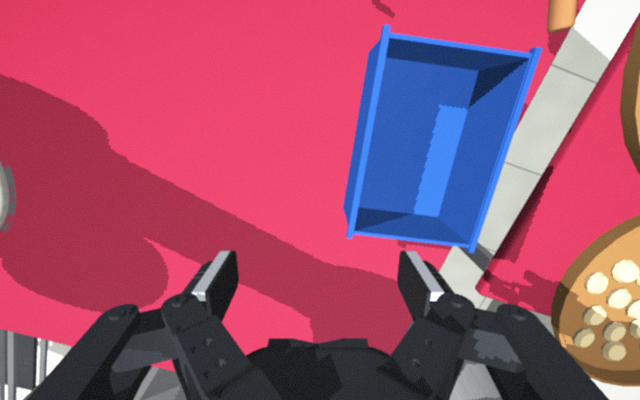

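```bash
cat > h.py <<'E'
from workcell import *
import cv2,numpy as np
from scipy.spatial.transform import Rotation as R
from scipy.optimize import least_squares
def Rc(c): return R.from_euler('xyz',c["orientation"],degrees=True).as_matrix()
def proj(c,P):
    p=(np.atleast_2d(P)-c["xyz"])@Rc(c); q=p@np.array(c["intrinsics"]).T
    return q[:,:2]/q[:,2:]
def ray_z(c,uv,z):
    d=Rc(c)@np.linalg.solve(c["intrinsics"],[uv[0],uv[1],1]); o=np.array(c["xyz"])
    return o+d*(z-o[2])/d[2]
def crop(c,x0,y0,x1,y1,name,s=None):
    s=s or min(800/(x1-x0),600/(y1-y0))
    im=cv2.resize(c["img"][y0:y1,x0:x1,::-1],None,fx=s,fy=s,interpolation=cv2.INTER_CUBIC)
    cv2.imwrite(name,im)
E
python3 - <<'E'
from h import *
import pickle
S=camera("scene");D=camera("side")
pickle.dump((S,D),open("c0.pkl","wb"))
for t in ["stand","drip_rail","collar_mid","cutter_a_mid","spacer_mid","sanitiser","pastry_brush","jar","bowl"]:
    for n,c in(("S",S),("D",D)):
        print(t,n,[(np.round(r["point"],3).tolist(),round(r["confidence"],2)) for r in spotter.spot_in(c,t)])
crop(S,230,60,430,270,"pics/s1.png");crop(S,120,225,240,325,"pics/s2.png")
crop(D,220,150,380,400,"pics/d1.png");crop(D,360,120,450,200,"pics/d2.png")
E
```

```text
stand S [([0.521, 0.026, 0.09], 0.83)]
stand D [([0.455, 0.3, 0.092], 0.68)]
drip_rail S [([0.462, -0.355, 0.002], 0.62)]
drip_rail D [([0.458, -0.352, 0.009], 0.76), ([0.604, 0.211, 0.017], 0.7), ([0.459, 0.298, 0.092], 0.23)]
collar_mid S [([0.518, 0.096, 0.156], 0.82)]
collar_mid D [([0.493, 0.101, 0.167], 0.53), ([0.45, -0.355, 0.013], 0.48)]
cutter_a_mid S [([0.461, -0.355, 0.002], 0.68), ([0.514, 0.142, 0.159], 0.57)]
cutter_a_mid D [([0.482, 0.153, 0.162], 0.69), ([0.605, 0.212, 0.017], 0.45)]
spacer_mid S [([0.603, 0.356, 0.047], 0.94), ([0.504, 0.198, 0.16], 0.86), ([0.374, 0.132, 0.047], 0.81), ([0.342, 0.261, 0.049], 0.64), ([0.673, -0.326, 0.019], 0.48), ([0.613, 0.198, 0.018], 0.3)]
spacer_mid D [([0.578, 0.37, 0.056], 0.96), ([0.484, 0.2, 0.168], 0.92), ([0.322, 0.288, 0.051], 0.64), ([0.356, 0.147, 0.049], 0.58)]
sanitiser S [([0.679, -0.004, 0.103], 0.89), ([0.523, 0.027, 0.09], 0.57), ([0.501, 0.202, 0.16], 0.41)]
sanitiser D [([0.653, 0.026, 0.09], 0.78)]
pastry_brush S [([0.617, 0.199, 0.018], 0.93), ([0.459, -0.353, -0.0], 0.64), ([0.52, 0.027, 0.091], 0.42)]
pastry_brush D [([0.605, 0.214, 0.018], 0.57)]
jar S [([0.421, -0.148, 0.085], 0.74), ([0.512, 0.143, 0.16], 0.59), ([0.456, -0.354, -0.001], 0.55)]
jar D []
bowl S [([0.674, -0.328, 0.024], 0.77)]
bowl D [([0.687, -0.351, 0.03], 0.96)]
```

View pics/s1.png

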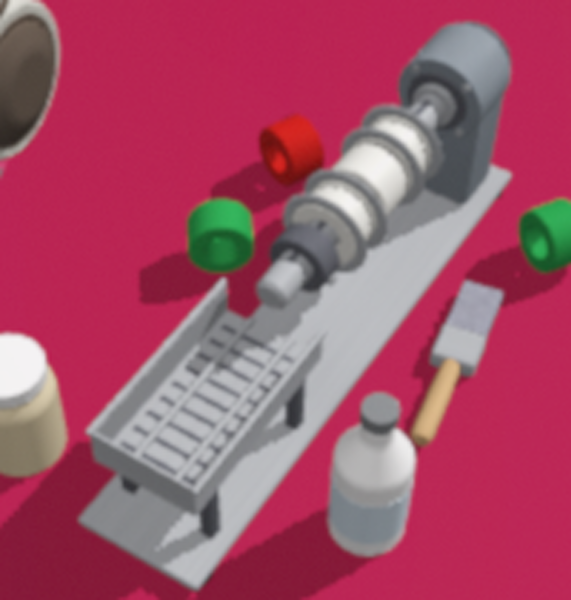

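View pics/s2.png

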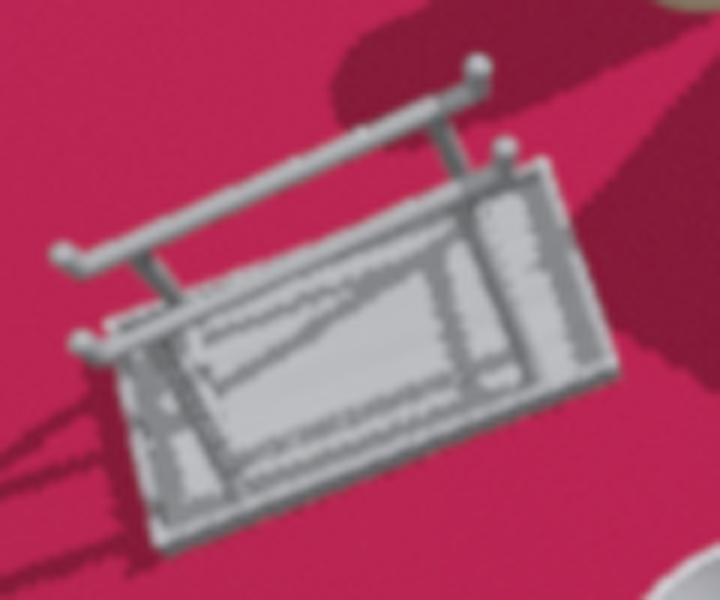

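View pics/d1.png

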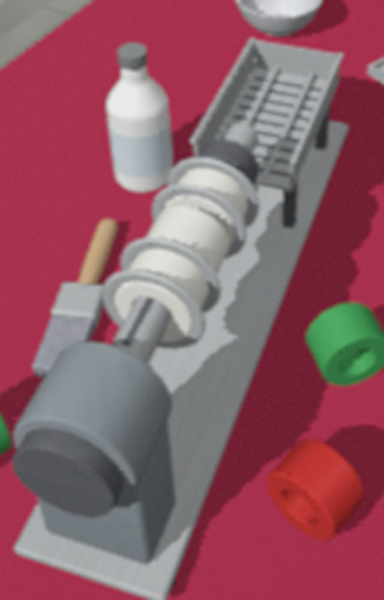

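View pics/d2.png

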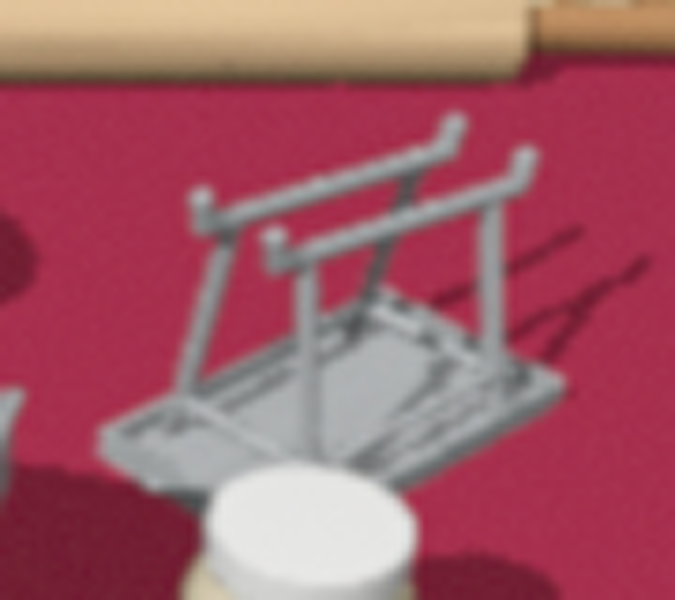

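```bash
cat > fit.py <<'E'
from h import *
import pickle
S,D=pickle.load(open("c0.pkl","rb"))
def T(p,P): # x,y,yaw
    c,s=np.cos(p[2]),np.sin(p[2]);P=np.atleast_2d(P).astype(float)
    return np.c_[p[0]+c*P[:,0]-s*P[:,1],p[1]+s*P[:,0]+c*P[:,1],P[:,2]]
s2=lambda u,v:(120+u/6,225+v/6); d2=lambda u,v:(360+u/7.5,120+v/7.5)
k=np.deg2rad(8)
def rod(x,sy,up): # along
    a=72*sy; return [x, a*np.cos(k)-up*np.sin(k), 105+a*np.sin(k)+up*np.cos(k)]
for yaw0 in np.deg2rad([-150,-120,-90,-60,-30,0,30,60,90,120,150,180]):
  # left in S = sy*a ; back in S = sx
  for m in (1,-1):
    # S: left/right, rod1(back) / rod2(front)
    obsS=[((62,253),-1,-1),((478,65),-1,1),((82,345),1,-1),((504,148),1,1)]
    # each (pix, rodsign, endsign), tip
    M=[];
    for (p,r,e) in obsS: M.append((S,s2(*p),rod(18*r*m,e*m,12)))
    for (p,r,e) in [((110,322),-1,-1),((540,162),-1,1),((617,368),1,1),((157,538),1,-1)]: M.append((S,s2(*p),[48*r*m,85*e*m,12]))
    # D: image right=-x world. 
    obsD=[((202,198),1,1),((275,240),-1,1),((453,122),1,-1),((525,158),-1,-1)] if 0 else None
    def f(q): return np.concatenate([proj(c,T(q,np.array(P)/1000))[0]-np.array(px) for c,px,P in M])
    r=least_squares(f,[.46,-.355,yaw0])
    if r.cost<200: print(yaw0,m,r.cost,r.x,np.rad2deg(r.x[2]))
E
python3 fit.py|sort -k3 -n|head -4
```

```text
2.0943951023931953 1 10.388960516503495 [ 0.45691382 -0.35028116 -0.36737795] -21.049206269029984
-1.0471975511965976 1 10.388960516503797 [ 0.45691382 -0.35028116 -0.36737796] -21.049206830867238
1.0471975511965976 1 10.388960516503808 [ 0.45691382 -0.35028116 -0.36737796] -21.049206398587785
-2.0943951023931953 1 10.388960516504017 [ 0.45691382 -0.35028116 -0.36737796] -21.04920679023893
```

```bash
cat >> fit.py <<'E'
print("----")
res={}
for m in (1,-1):
    M=[]
    for (p,r,e) in [((62,253),-1,-1),((478,65),-1,1),((82,345),1,-1),((504,148),1,1)]: M.append((S,s2(*p),rod(18*r*m,e*m,12)))
    for (p,r,e) in [((85,268),-1,-1),((483,90),-1,1),((103,355),1,-1),((507,182),1,1)]: M.append((S,s2(*p),rod(18*r*m,e*m,0)))
    for (p,r,e) in [((110,322),-1,-1),((540,162),-1,1),((617,368),1,1),((157,538),1,-1)]: M.append((S,s2(*p),[48*r*m,85*e*m,12]))
    for (p,r,e) in [((202,198),1,1),((275,240),-1,1),((453,122),1,-1),((525,158),-1,-1)]: M.append((D,d2(*p),rod(18*r*m,e*m,12)))
    for (p,r,e) in [((207,230),1,1),((280,268),-1,1),((457,150),1,-1),((528,188),-1,-1)]: M.append((D,d2(*p),rod(18*r*m,e*m,0)))
    for (p,r,e) in [((100,432),1,1),((563,382),-1,-1),((375,290),1,-1)]: M.append((D,d2(*p),[48*r*m,85*e*m,12]))
    def f(q): return np.concatenate([proj(c,T(q,np.array(P)/1000))[0]-np.array(px) for c,px,P in M])
    r=least_squares(f,[.46,-.355,np.deg2rad(-21 if m>0 else 159)])
    print(m,r.cost,r.x,np.rad2deg(r.x[2])); print(np.round(r.fun.reshape(-1,2),1).tolist())
# stand
s1=lambda u,v:(230+u/2.857,60+v/2.857); d1=lambda u,v:(220+u/2.4,150+v/2.4)
# trough outer half-width unknown w
M=[]
for p,P in [((90,430),(-1,-1)),((203,492),(1,-1)),((323,333),(1,1)),((225,282),(-1,1))]: M.append((S,s1(*p),P))
for p,P in [((253,42),(1,-1)),((342,57),(-1,-1)),((193,137),(1,1))]: M.append((D,d1(*p),P))
B=[(S,s1(78,520),(-60,-1,18)),(S,s1(198,578),(60,-1,18)),(S,s1(511,175),(60,1,18))]
def f(q):
    o=[]
    for c,px,P in M:
        y=6 if P[1]>0 else -179-(q[3]-46)
        o.append(proj(c,T(q,np.array([P[0]*q[3],y,124])/1000))[0]-px)
    for c,px,P in B:
        y=q[4] if P[1]<0 else q[4]+570
        o.append(proj(c,T(q,np.array([P[0],y,P[2]])/1000))[0]-px)
    return np.concatenate(o)
r=least_squares(f,[.51,.06,0.1,49,-205],x_scale=[.01,.01,.1,1,5])
print("stand",r.cost,r.x,np.rad2deg(r.x[2]));print(np.round(r.fun.reshape(-1,2),1).tolist())
q=r.x
# shaft silhouettes & rings overlay
def draw(c,box,name):
    x0,y0,x1,y1=box;s=min(800/(x1-x0),600/(y1-y0))
    im=cv2.resize(c["img"][y0:y1,x0:x1,::-1],None,fx=s,fy=s,interpolation=cv2.INTER_CUBIC)
    def ring(y,rad,z,col):
        a=np.linspace(0,2*np.pi,60);P=T(q,np.c_[rad*np.cos(a),0*a+y,z+rad*np.sin(a)]/1000)
        cv2.polylines(im,[np.round((proj(c,P)-[x0,y0])*s).astype(int)],True,col,1)
    def line(P,col):
        cv2.polylines(im,[np.round((proj(c,T(q,np.array(P)/1000))-[x0,y0])*s).astype(int)],False,col,1)
    ring(0,15,140,(0,255,0)); ring(280,21,140,(0,255,0))
    w=46
    line([[-w,6,124],[-w,-179,124],[w,-179,124],[w,6,124]],(255,255,0))
    line([[-60,q[4],18],[60,q[4],18],[60,q[4]+570,18],[-60,q[4]+570,18],[-60,q[4],18]],(0,255,255))
    line([[0,0,140],[0,-179,140]],(255,0,0))
    cy=RC
    for y,rr in cy: ring(y,rr,138.5,(0,0,255))
    cv2.imwrite(name,im)
import sys
RC=eval(sys.argv[1]) if len(sys.argv)>1 else [(32,28),(58,28)]
draw(S,(230,60,430,270),"pics/os.png");draw(D,(220,150,380,400),"pics/od.png")
E
python3 fit.py|sed -n '/----/,$p'
```

```text
----
1 30.941674949119808 [ 0.45510502 -0.35051956 -0.37574227] -21.5284461270303
[[0.9, -1.0], [-2.6, 1.2], [0.6, -1.7], [-2.5, 1.0], [-0.2, -1.0], [-1.4, -0.3], [-0.1, -1.0], [-1.0, -2.0], [-0.8, -1.1], [0.9, -1.1], [-0.3, -1.1], [-0.6, 0.2], [0.1, -0.5], [-0.1, -1.1], [-1.1, 0.1], [-1.1, -0.2], [-1.4, -0.9], [-1.6, -0.9], [-2.6, -0.0], [-2.6, -0.5], [-0.8, -0.6], [-1.0, -0.4], [0.1, -0.8]]
-1 260.1464435185968 [ 0.45507343 -0.35107157  2.81308614] 161.17796322394975
[[-1.1, -4.7], [-0.1, 4.7], [-0.5, -5.6], [0.8, 4.0], [-3.8, -4.0], [-0.5, 3.7], [-2.8, -4.2], [0.6, 1.5], [-1.7, 0.9], [-0.8, -1.9], [-0.1, -2.8], [0.6, 1.6], [-0.6, 6.5], [-0.5, 5.9], [-1.8, -6.0], [-1.4, -6.5], [-1.3, 5.7], [-1.2, 5.5], [-2.6, -6.3], [-2.1, -7.1], [-0.3, 0.2], [-1.5, -1.3], [-1.2, -1.1]]
stand 22.014008154330263 [ 5.19462162e-01  4.75419078e-02  2.01507249e-01  4.88487405e+01
 -1.99825909e+02] 11.545514889507071
[[-0.5, 0.8], [-3.4, -0.4], [0.3, -1.7], [-0.1, -0.8], [-1.2, -1.4], [-2.0, -1.6], [-1.2, 2.0], [0.0, -1.7], [-0.3, 2.5], [0.6, -1.6]]
```

View pics/os.png

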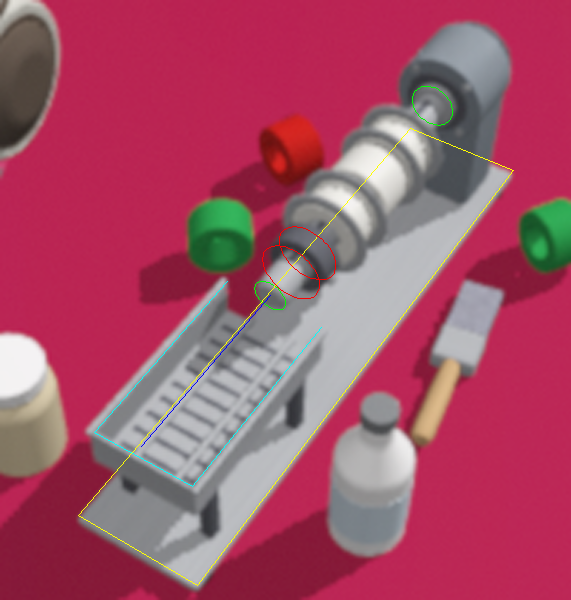

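View pics/od.png

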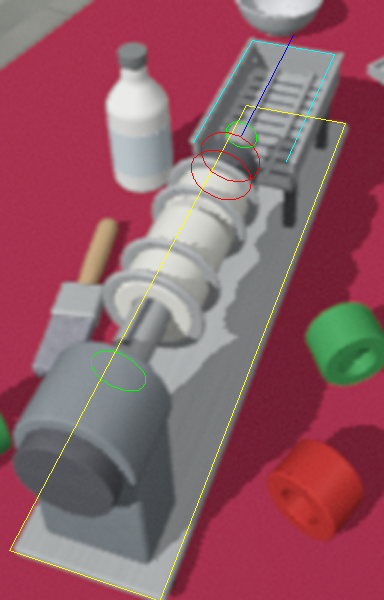

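```bash
cat >> h.py <<'E'
def Rt(rpy): return R.from_euler('xyz',rpy,degrees=True)
def plan(p1,rpy1,n,claw=0,p0=None,rpy0=None):
    o=get_obs();p0=o["ee_pos"] if p0 is None else p0;r0=Rt(o["tcp_rot"] if rpy0 is None else rpy0);r1=Rt(rpy1)
    w=(r0.inv()*r1).as_rotvec()
    rows=[];st=R.from_rotvec(w/n)
    d=(np.array(p1)-p0)/n
    for i in range(n):
        ri=r0*R.from_rotvec(w*i/n)
        rows.append([claw,(np.round(ri.inv().apply(d)*100,2)+0.).tolist(),(np.round(np.rad2deg(w/n),2)+0.).tolist()])
    print("max shift",np.abs([r[1] for r in rows]).max(),"turn",np.abs(np.rad2deg(w/n)).max());print(str(rows).replace(" ",""))
E
python3 - <<'E'
from h import *
plan([.512,.06,.36],[180,0,11.5],16)
E
```

```text
max shift 4.19 turn 5.173449763533939
[[0,[-2.77,-3.15,-0.74],[0.0,0.0,-5.17]],[0,[-2.47,-3.39,-0.74],[0.0,0.0,-5.17]],[0,[-2.15,-3.6,-0.74],[0.0,0.0,-5.17]],[0,[-1.82,-3.78,-0.74],[0.0,0.0,-5.17]],[0,[-1.47,-3.92,-0.74],[0.0,0.0,-5.17]],[0,[-1.11,-4.04,-0.74],[0.0,0.0,-5.17]],[0,[-0.74,-4.13,-0.74],[0.0,0.0,-5.17]],[0,[-0.37,-4.18,-0.74],[0.0,0.0,-5.17]],[0,[0.01,-4.19,-0.74],[0.0,0.0,-5.17]],[0,[0.39,-4.17,-0.74],[0.0,0.0,-5.17]],[0,[0.76,-4.12,-0.74],[0.0,0.0,-5.17]],[0,[1.13,-4.04,-0.74],[0.0,0.0,-5.17]],[0,[1.49,-3.92,-0.74],[0.0,0.0,-5.17]],[0,[1.84,-3.77,-0.74],[0.0,0.0,-5.17]],[0,[2.17,-3.59,-0.74],[0.0,0.0,-5.17]],[0,[2.48,-3.38,-0.74],[0.0,0.0,-5.17]]]
```

Request:
{"name": "play_rows", "arguments": {"rows": [[0,[-2.8,-3.2,-0.8],[0,0,-5.2]],[0,[-2.5,-3.4,-0.8],[0,0,-5.2]],[0,[-2.2,-3.6,-0.8],[0,0,-5.2]],[0,[-1.8,-3.8,-0.8],[0,0,-5.2]],[0,[-1.5,-3.9,-0.8],[0,0,-5.2]],[0,[-1.1,-4.0,-0.8],[0,0,-5.2]],[0,[-0.7,-4.1,-0.8],[0,0,-5.2]],[0,[-0.4,-4.2,-0.8],[0,0,-5.2]],[0,[0,-4.2,-0.8],[0,0,-5.2]],[0,[0.4,-4.2,-0.8],[0,0,-5.2]],[0,[0.8,-4.1,-0.8],[0,0,-5.2]],[0,[1.1,-4.0,-0.8],[0,0,-5.2]]]}}

```text
time: 2.35
ee_pos: [0.4251, -0.0669, 0.341]
tcp_rot: [-179.9, -0.2, -6.9]
wrist_force: [-0.2, -0.6, -0.6]
opening: 0.0856
```

Run:
```python
from h import *
plan([.512,.06,.36],[180,0,11.5],8)
```

```text
max shift 1.71 turn 2.3054101552640076
[[0,[0.89,-1.71,-0.23],[-0.01,-0.02,-2.31]],[0,[0.96,-1.67,-0.23],[-0.01,-0.02,-2.31]],[0,[1.02,-1.63,-0.23],[-0.01,-0.02,-2.31]],[0,[1.09,-1.59,-0.23],[-0.01,-0.02,-2.31]],[0,[1.15,-1.54,-0.23],[-0.01,-0.02,-2.31]],[0,[1.21,-1.49,-0.24],[-0.01,-0.02,-2.31]],[0,[1.27,-1.44,-0.24],[-0.01,-0.02,-2.31]],[0,[1.33,-1.39,-0.24],[-0.01,-0.02,-2.31]]]
```

Request:
{"name": "play_rows", "arguments": {"rows": [[0,[1.8,-3.4,-0.5],[0,0,-4.6]],[0,[2.1,-3.2,-0.5],[0,0,-4.6]],[0,[2.4,-3.0,-0.5],[0,0,-4.6]],[0,[2.6,-2.8,-0.5],[0,0,-4.6]],[0,[0,0,0],[0,0,0]],[0,[0,0,0],[0,0,0]]]}}

```text
time: 2.95
ee_pos: [0.518, 0.0693, 0.3626]
tcp_rot: [180.0, -0.3, 12.8]
wrist_force: [-0.1, -0.0, -0.2]
opening: 0.0852
```

Run:
```python
from h import *
import pickle
W=camera("wrist");pickle.dump(W,open("w1.pkl","wb"));cv2.imwrite("pics/w1.png",W["img"][:,:,::-1]);print(get_obs()["ee_pos"],W["xyz"],W["orientation"])
```

```text
[0.51795185 0.0690369  0.36241843] [0.50053192 0.1457877  0.49399649] [162.16966748  -0.31660344  12.8406047 ]
```

View pics/w1.png

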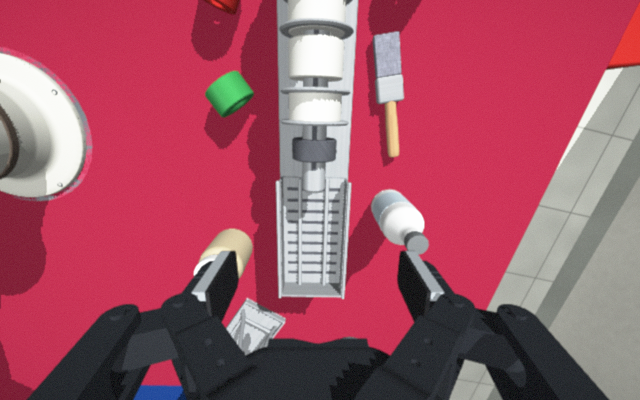

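Run:
```python
from h import *
import pickle
W=pickle.load(open("w1.pkl","rb"))
crop(W,250,0,380,100,"pics/w1a.png",6);crop(W,250,100,380,200,"pics/w1b.png",6);crop(W,250,200,380,305,"pics/w1c.png",5.7)
```

```text
(no output)
```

View pics/w1a.png

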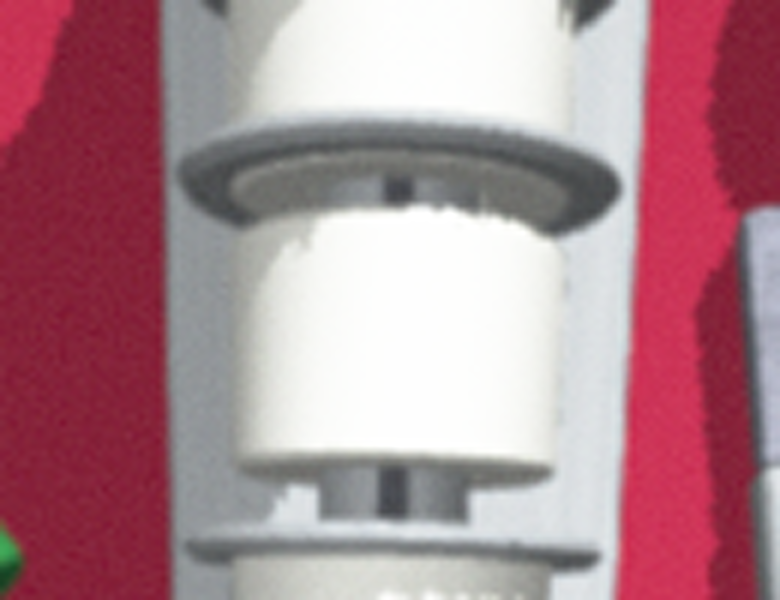

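View pics/w1b.png

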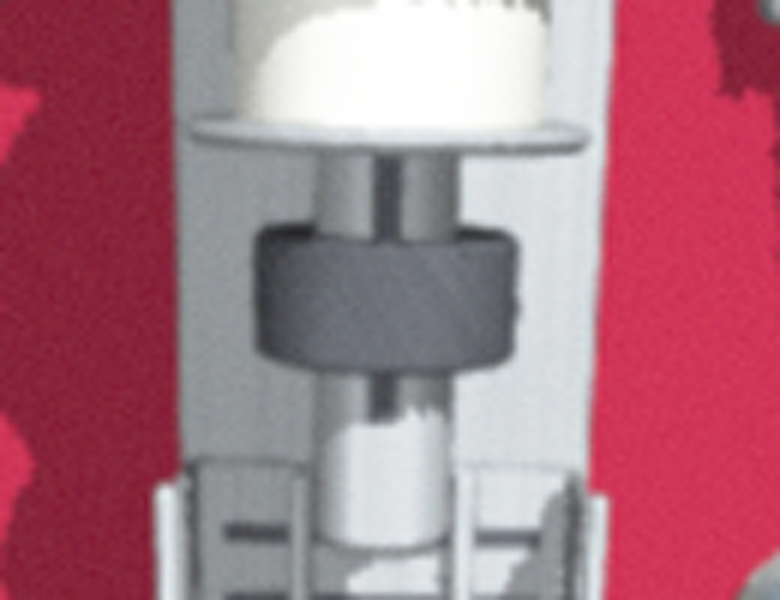

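View pics/w1c.png

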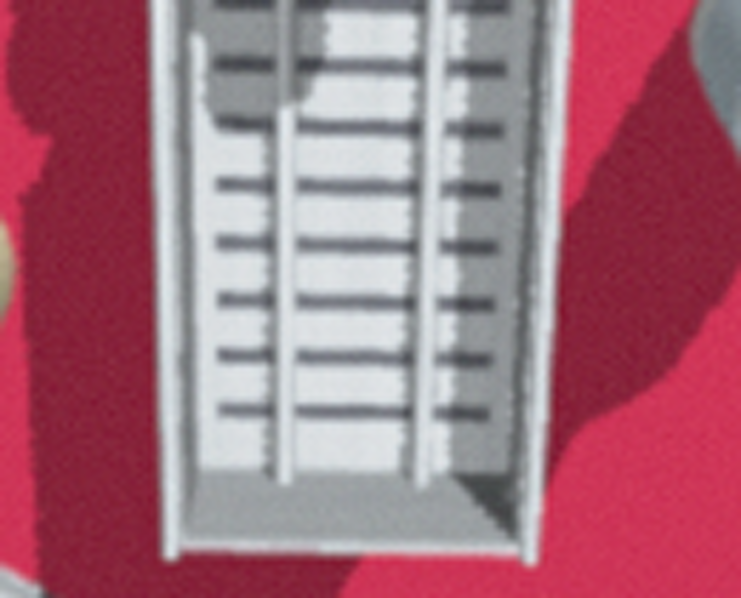

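```bash
cat > fit2.py <<'E'
from h import *
import pickle
W=pickle.load(open("w1.pkl","rb"))
def T(p,P):
    c,s=np.cos(p[2]),np.sin(p[2]);P=np.atleast_2d(P).astype(float)
    return np.c_[p[0]+c*P[:,0]-s*P[:,1],p[1]+s*P[:,0]+c*P[:,1],P[:,2]]
ax=[(315.5,82.5),(314.67,133.3),(313.9,175)]
def f(q,full=True):
    o=[]
    L=proj(W,T(q,np.array([[0,0,140],[0,150,140]])/1000)); d=(L[1]-L[0])/np.linalg.norm(L[1]-L[0]);n=np.array([-d[1],d[0]])
    for a in ax:o.append((np.array(a)-L[0])@n*2)
    for px,P in [((313.8,191.3),(0,0,155)),((278.6,297.4),(-q[3],-179-(q[3]-46),124)),((344.7,298.6),(q[3],-179-(q[3]-46),124)),((276.2,181.7),(-q[3],6,124)),((350.8,183),(q[3],6,124))]:
        o+=list(proj(W,T(q,np.array(P)/1000))[0]-px)
    return np.array(o)
r=least_squares(f,[.52,.05,.2,49],x_scale=[.01,.01,.1,1]);q=r.x
print(q,np.rad2deg(q[2]),np.round(r.fun,1))
def yof(v,z):
    return least_squares(lambda y:proj(W,T(q,[0,y[0],z]))[0][1]-v,[.05]).x[0]
print("collar back,front",yof(140,.1665),yof(162,.1665))
for nm,v,z in [("cutA front disc front top",100+130/6.,.1805),("cutA back disc",540/6,.1805),("spacer front",458/6,.1705),("spacer back",210/6,.1705),("cutB front disc",112/6,.1805)]: print(nm,yof(v,z))
E
python3 fit2.py
```

```text
[5.19554030e-01 4.82213345e-02 2.02623072e-01 5.14992557e+01] 11.609446854635197 [-0.1  0.1  0.  -0.3  0.8  0.5  0.5 -0.5  0.3  0.1 -0.8  0.4 -0.7]
collar back,front 0.06646354789066147 0.040734656388350006
cutA front disc front top 0.08751369916174484
cutA back disc 0.11969608111875593
spacer front 0.13401685187906065
spacer back 0.17315201927053794
cutB front disc 0.18502914188291378
```

Run:
```python
from h import *
plan([.5087,.1005,.18],[180,0,11.6],5)
```

```text
max shift 3.65 turn 0.23279124790137862
[[0,[-0.06,-0.65,3.65],[0.0,-0.06,0.23]],[0,[-0.06,-0.65,3.65],[0.0,-0.06,0.23]],[0,[-0.06,-0.65,3.65],[0.0,-0.06,0.23]],[0,[-0.06,-0.65,3.65],[0.0,-0.06,0.23]],[0,[-0.06,-0.65,3.65],[0.0,-0.06,0.23]]]
```

Request:
{"name": "play_rows", "arguments": {"rows": [[0,[0,-0.7,3.6],[0,-0.1,0.2]],[0,[0,-0.7,3.6],[0,-0.1,0.2]],[0,[-0.1,-0.7,3.6],[0,-0.1,0.2]],[0,[-0.1,-0.6,3.6],[0,-0.1,0.2]],[0,[-0.1,-0.6,3.6],[0,0,0.2]],[0,[0,0,0],[0,0,0]]]}}

```text
time: 3.6
ee_pos: [0.5057, 0.095, 0.1786]
tcp_rot: [179.9, -0.2, 11.0]
wrist_force: [-0.2, 0.3, 0.1]
opening: 0.0854
```

Run:
```python
from h import *
plan([.5087,.1005,.132],[180,0,11.6],3)
W=camera("wrist");cv2.imwrite("pics/w2.png",W["img"][:,:,::-1])
```

```text
max shift 1.55 turn 0.20615777394372575
[[0,[0.13,-0.16,1.55],[0.02,-0.07,-0.21]],[0,[0.13,-0.16,1.55],[0.02,-0.07,-0.21]],[0,[0.13,-0.16,1.55],[0.02,-0.07,-0.21]]]
```

View pics/w2.png

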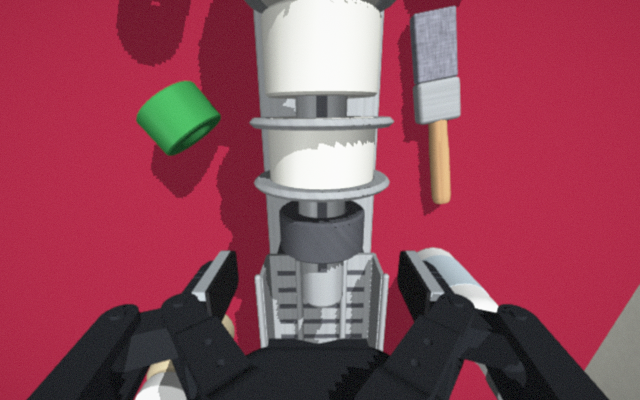

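Request:
{"name": "play_rows", "arguments": {"rows": [[0,[0.2,-0.3,0.8],[0,-0.1,-0.3]],[0,[0.2,-0.2,1.4],[0,0,-0.3]],[0,[0.0,0,1.4],[0,0,0]],[0,[0,0,1.1],[0,0,0]],[0,[0,0,0],[0,0,0]]]}}

```text
time: 4.15
ee_pos: [0.5136, 0.0997, 0.1383]
tcp_rot: [179.9, -0.9, 11.5]
wrist_force: [-0.5, 0.6, -1.2]
opening: 0.0857
```

Run:
```python
from h import *
plan([.5087,.1005,.132],[180,0,11.6],1)
```

```text
max shift 0.62 turn 0.8937508755321093
[[0,[-0.47,-0.17,0.62],[0.1,-0.89,-0.12]]]
```

Request:
{"name": "play_rows", "arguments": {"rows": [[0,[-0.4,-0.1,0.6],[0,-0.9,0]],[0,[0,0,0],[0,0,0]],[0,[0,0,0],[0,0,0]]]}}

```text
time: 4.45
ee_pos: [0.5093, 0.0999, 0.132]
tcp_rot: [179.9, 0.1, 11.5]
wrist_force: [0.3, -0.5, -0.2]
opening: 0.0854
```

Run:
```python
from h import *
plan([.5087,.1005,.132],[180,0,11.6],1)
W=camera("wrist");cv2.imwrite("pics/w3.png",W["img"][:,:,::-1])
```

```text
max shift 0.07 turn 0.12098571763317993
[[0,[-0.04,-0.07,0.0],[0.11,0.09,-0.12]]]
```

View pics/w3.png

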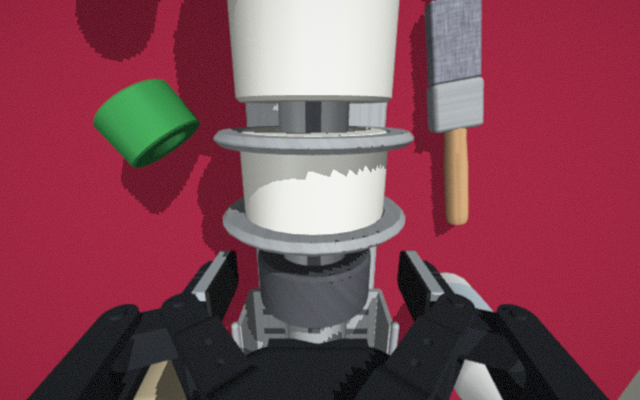

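Request:
{"name": "play_rows", "arguments": {"newtons": 40, "rows": [[1,[0,0,0],[0,0,0]],[1,[0,0,0],[0,0,0]],[1,[0,0,0],[0,0,0]],[1,[0,0,0],[0,0,0]],[1,[0,0,0],[0,0,0]],[1,[0,0,0],[0,0,0]]]}}

```text
time: 5.1
ee_pos: [0.5086, 0.0998, 0.1323]
tcp_rot: [179.9, 0.2, 11.5]
wrist_force: [-1.0, -0.4, -0.4]
opening: 0.0542
```

Run:
```python
from h import *
print(get_obs())
W=camera("wrist");cv2.imwrite("pics/w4.png",W["img"][:,:,::-1])
D=camera("side");crop(D,260,160,380,260,"pics/d4.png")
```

```text
{'time': 5.1, 'q': array([ 1.11556859e+01,  2.79230877e-02, -7.20340532e+00,  8.29203845e+01,
       -1.03013602e-01,  8.96719248e+01]), 'qd': array([ 0.03543293, -0.0027872 , -0.11258303, -0.00721315,  0.00270238,
       -0.0649625 ]), 'joint_efforts': array([-1.13264439e-02, -4.73638558e+01,  4.79216802e+01, -5.76981157e-01,
       -1.18192352e-02, -5.98717270e-05]), 'ee_pos': array([0.50861652, 0.09979793, 0.13231041]), 'tcp_rot': array([1.79897857e+02, 1.52300258e-01, 1.14837618e+01]), 'wrist_force': array([-0.99134644, -0.36770436, -0.36395319]), 'torque': array([-0.06304596,  0.298235  ,  0.01799334]), 'opening': 0.054189152495622166}
```

View pics/w4.png

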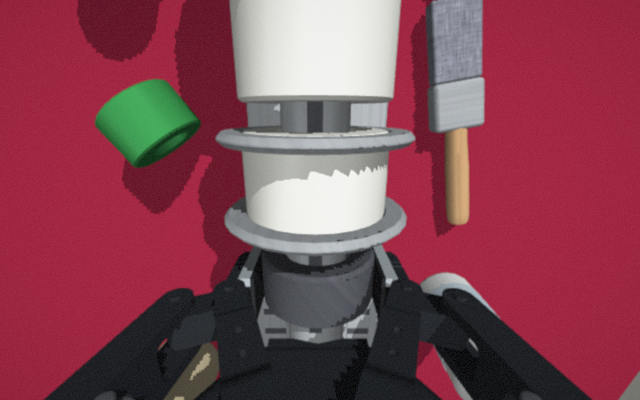

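View pics/d4.png

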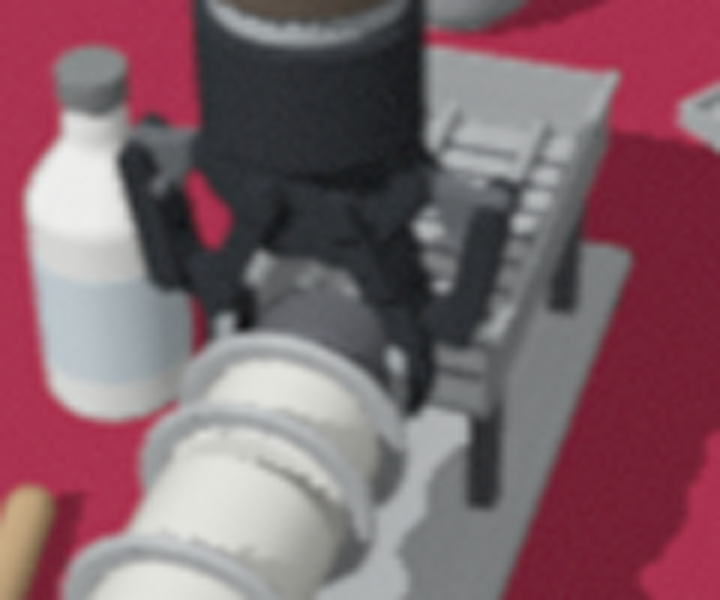

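Request:
{"name": "play_rows", "arguments": {"newtons": 60, "rows": [[1,[0,0,-0.15],[0,0,0]],[1,[0,0.5,0],[0,0,0]],[1,[0,1,0],[0,0,0]],[1,[0,1,0],[0,0,0]]]}}

```text
time: 5.6
ee_pos: [0.514, 0.0745, 0.1333]
tcp_rot: [179.9, 0.2, 11.6]
wrist_force: [-0.1, 0.1, -2.7]
opening: 0.0542
```

Run:
```python
from h import *
o=get_obs();print(o['opening'])
q=[.5195,.0482,np.deg2rad(11.6)]
d=o["ee_pos"][:2]-q[:2];c,s=np.cos(q[2]),np.sin(q[2]);print("stand xy",c*d[0]+s*d[1],-s*d[0]+c*d[1],o["ee_pos"],o["wrist_force"],o["torque"])
W=camera("wrist");cv2.imwrite("pics/w5.png",W["img"][:,:,::-1])
```

```text
0.05423935619054494
stand xy -0.00010734805570887431 0.02690220705424997 [0.5139854  0.07453115 0.13332243] [-0.11694226  0.053707   -2.69660287] [-0.04262268  0.02636863 -0.00509096]
```

View pics/w5.png

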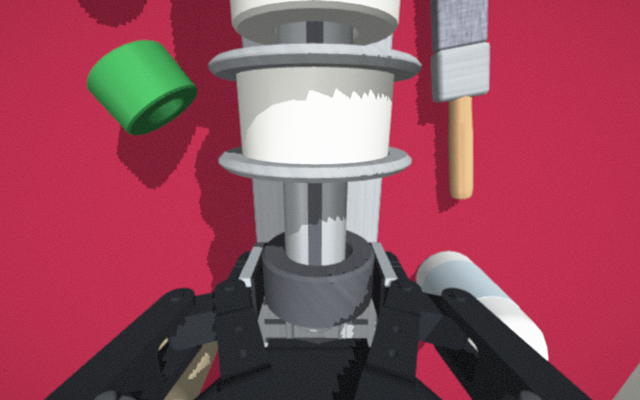

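Request:
{"name": "play_rows", "arguments": {"rows": [[1,[0,1.2,0],[0,0,0]],[1,[0,1.2,0],[0,0,0]],[1,[0,1.2,0],[0,0,0]],[1,[0,1.2,0],[0,0,0]],[1,[0,0.8,-0.2],[0,0,0]],[1,[0,0,-1],[0,0,0]],[1,[0,0,-2],[0,0,0]],[1,[0,0,-3],[0,0,0]],[1,[0,0,-3],[0,0,0]]]}}

```text
time: 6.55
ee_pos: [0.5248, 0.0114, 0.2258]
tcp_rot: [179.9, 0.6, 11.3]
wrist_force: [0.6, -0.1, -3.2]
opening: 0.0544
```

Run:
```python
from h import *
o=get_obs();print(o['opening'],o["ee_pos"],o["tcp_rot"],o["wrist_force"])
W=camera("wrist");cv2.imwrite("pics/w6.png",W["img"][:,:,::-1])
# target above rack: tool down tilted: tool y = -rack y(sloped), x=rack x
k=np.deg2rad(8);yaw=np.deg2rad(-21.5)
rod=np.array([-np.sin(yaw)*np.cos(k),np.cos(yaw)*np.cos(k),np.sin(k)])
x=np.array([np.cos(yaw),np.sin(yaw),0]);y=-rod;z=np.cross(x,y)
r=R.from_matrix(np.c_[x,y,z]);e=r.as_euler('xyz',degrees=True);print(e,z)
plan([.455,-.3505,.25],e,12,1)
```

```text
0.05435884457106402 [0.52482617 0.01142229 0.22580379] [179.94580353   0.57853646  11.31860976] [ 0.62701704 -0.13457173 -3.20181736]
[-172.     0.   -21.5] [ 0.05100711  0.1294891  -0.99026807]
max shift 3.05 turn 2.7297719041119874
[[1,[-1.17,2.84,-0.15],[0.66,0.2,2.73]],[1,[-1.04,2.89,-0.18],[0.66,0.2,2.73]],[1,[-0.9,2.94,-0.22],[0.66,0.2,2.73]],[1,[-0.75,2.97,-0.26],[0.66,0.2,2.73]],[1,[-0.61,3.0,-0.29],[0.66,0.2,2.73]],[1,[-0.47,3.02,-0.33],[0.66,0.2,2.73]],[1,[-0.32,3.04,-0.37],[0.66,0.2,2.73]],[1,[-0.17,3.05,-0.4],[0.66,0.2,2.73]],[1,[-0.03,3.05,-0.44],[0.66,0.2,2.73]],[1,[0.12,3.04,-0.47],[0.66,0.2,2.73]],[1,[0.27,3.02,-0.51],[0.66,0.2,2.73]],[1,[0.41,3.0,-0.54],[0.66,0.2,2.73]]]
```

View pics/w6.png

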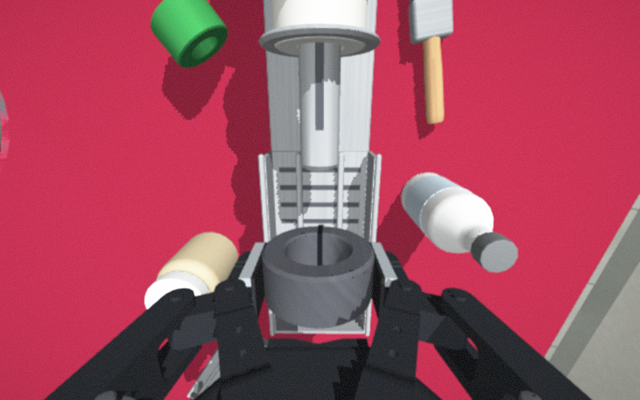

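Request:
{"name": "play_rows", "arguments": {"rows": [[1,[-1.2,2.8,-0.5],[0.7,0.2,2.7]],[1,[-1.0,2.9,-0.5],[0.7,0.2,2.7]],[1,[-0.9,2.9,-0.5],[0.7,0.2,2.7]],[1,[-0.8,3.0,-0.5],[0.7,0.2,2.7]],[1,[-0.6,3.0,-0.4],[0.7,0.2,2.7]],[1,[-0.5,3.0,-0.3],[0.7,0.2,2.7]],[1,[-0.3,3.0,-0.3],[0.7,0.2,2.7]],[1,[-0.2,3.0,-0.3],[0.7,0.2,2.7]],[1,[0,3.0,-0.3],[0.7,0.2,2.7]],[1,[0.1,3.0,-0.4],[0.7,0.2,2.7]],[1,[0.2,2,-0.4],[0.6,0.2,2.7]],[1,[0,0,0],[0,0,0]]]}}

```text
time: 7.8
ee_pos: [0.4617, -0.317, 0.2683]
tcp_rot: [-172.0, -0.8, -19.3]
wrist_force: [-0.9, 0.0, -3.3]
opening: 0.0539
```

Run:
```python
from h import *
import pickle
W=camera("wrist");pickle.dump(W,open("w7.pkl","wb"));cv2.imwrite("pics/w7.png",W["img"][:,:,::-1])
plan([.455,-.3505,.25],[-172,0,-21.5],3,1)
```

```text
max shift 1.24 turn 0.8127680699559672
[[1,[0.15,1.24,0.45],[-0.01,-0.16,0.81]],[1,[0.17,1.23,0.45],[-0.01,-0.16,0.81]],[1,[0.19,1.23,0.45],[-0.01,-0.16,0.81]]]
```

View pics/w7.png

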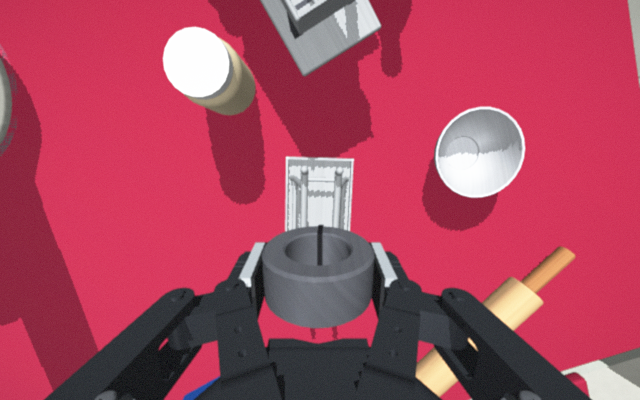

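Run:
```python
from h import *
import pickle
W=pickle.load(open("w7.pkl","rb"))
def T(p,P):
    c,s=np.cos(p[2]),np.sin(p[2]);P=np.atleast_2d(P).astype(float)
    return np.c_[p[0]+c*P[:,0]-s*P[:,1],p[1]+s*P[:,0]+c*P[:,1],P[:,2]]
q=[.4551,-.3505,np.deg2rad(-21.5)]
k=np.deg2rad(8);s=8;x0,y0=270,140
im=cv2.resize(W["img"][140:240,270:370,::-1],None,fx=6,fy=6,interpolation=cv2.INTER_CUBIC)
im2=im.copy()
for sx in(-18,18):
    for P in ([[sx,72*np.cos(k),105+72*np.sin(k)],[sx,0,105]],[[sx,72*np.cos(k),105+72*np.sin(k)],[sx,72*np.cos(k)-12*np.sin(k),117+72*np.sin(k)]],[[-48,85,12],[48,85,12],[48,0,12]],[[-48,0,12],[-48,85,12]]):
        L=(proj(W,T(q,np.array(P)/1000))-[x0,y0])*6
        print(np.round(L/6+[x0,y0],1).tolist())
        cv2.polylines(im2,[np.round(L).astype(int)],False,(0,0,255),1)
cv2.imwrite("pics/w7c.png",np.hstack([im[:,:400*0+600],im2])[:, :1200]); 
cv2.imwrite("pics/w7c.png",cv2.resize(np.hstack([im,im2]),(800,400)))
cv2.imwrite("pics/w7d.png",im)
```

```text
[[305.0, 172.1], [303.3, 234.1]]
[[305.0, 172.1], [304.6, 174.6]]
[[286.3, 156.2], [353.9, 158.9], [350.3, 217.1]]
[[285.1, 214.8], [286.3, 156.2]]
[[338.9, 173.4], [334.8, 235.2]]
[[338.9, 173.4], [339.9, 176.0]]
[[286.3, 156.2], [353.9, 158.9], [350.3, 217.1]]
[[285.1, 214.8], [286.3, 156.2]]
```

View pics/w7c.png

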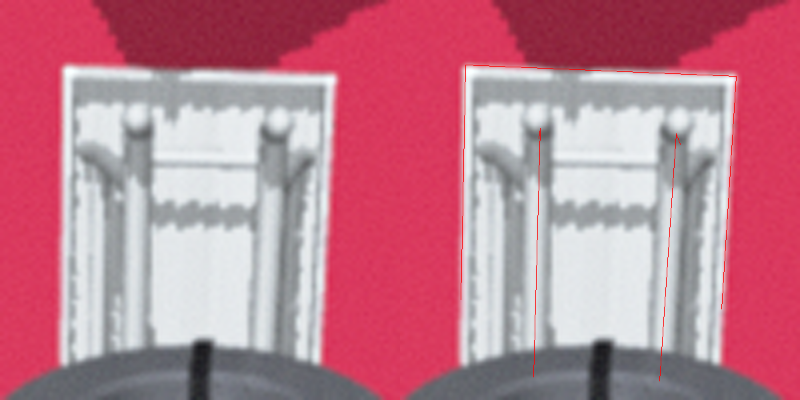

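View pics/w7d.png

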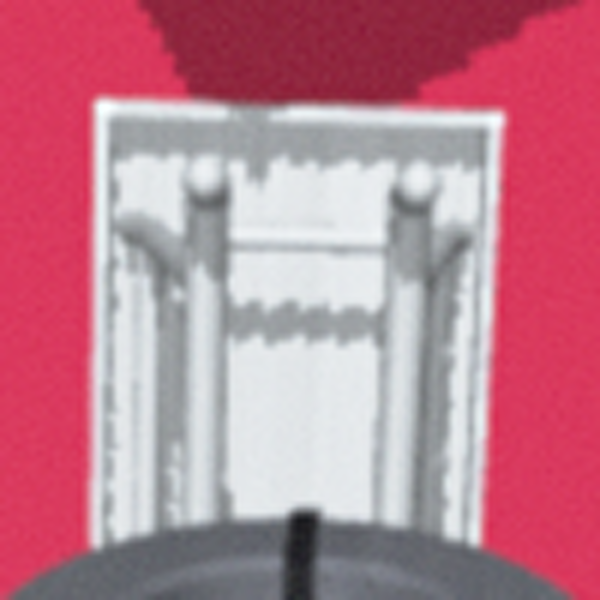

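Run:
```python
from h import *
n=np.array([-.051,-.1295,.990]);m=np.array([.4551,-.3505,.105])
plan(m+n*.045,[-172,0,-21.5],5,1)
```

```text
max shift 2.24 turn 0.48766084197358023
[[1,[0.06,1.15,2.24],[-0.01,-0.1,0.49]],[1,[0.07,1.15,2.24],[-0.01,-0.1,0.49]],[1,[0.09,1.14,2.24],[-0.01,-0.1,0.49]],[1,[0.1,1.14,2.24],[-0.01,-0.1,0.49]],[1,[0.11,1.14,2.24],[-0.01,-0.1,0.49]]]
```

Request:
{"name": "play_rows", "arguments": {"rows": [[1,[0.1,2,1.0],[0,-0.1,0.5]],[1,[0.1,2,1.5],[0,-0.1,0.5]],[1,[0.1,1.3,2.2],[0,-0.1,0.5]],[1,[0.1,0.5,2.2],[0,-0.1,0.5]],[1,[0,0,2],[0,-0.1,0.5]],[1,[0,0,1],[0,0,0]],[1,[0,0,0],[0,0,0]]]}}

```text
time: 8.55
ee_pos: [0.4529, -0.3575, 0.1578]
tcp_rot: [-172.0, -0.0, -21.2]
wrist_force: [0.1, 0.1, -3.3]
opening: 0.0539
```

Run:
```python
from h import *
n=np.array([-.051,-.1295,.990]);m=np.array([.4551,-.3505,.105])
plan(m+n*.0215,[-172,0,-21.5],1,1)
W=camera("wrist");cv2.imwrite("pics/w8.png",W["img"][:,:,::-1])
S=camera("scene");crop(S,110,190,250,320,"pics/s8.png");D=camera("side");crop(D,350,100,460,200,"pics/d8.png")
```

```text
max shift 3.18 turn 0.2919662399167244
[[1,[-0.05,0.01,3.18],[-0.04,0.0,0.29]]]
```

View pics/w8.png

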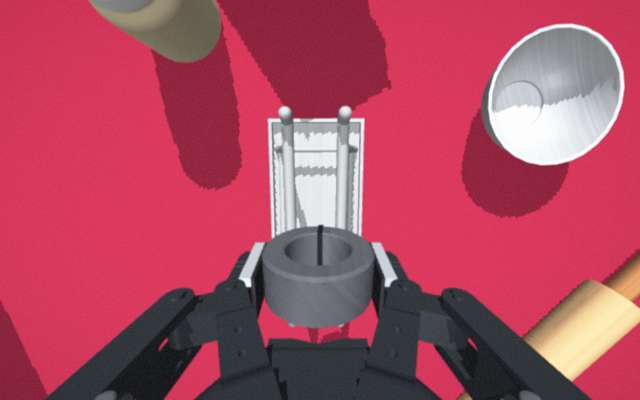

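View pics/s8.png

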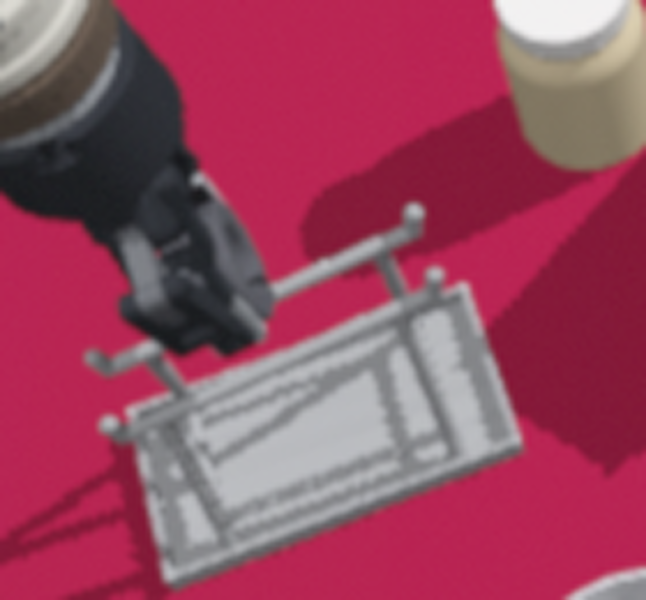

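View pics/d8.png

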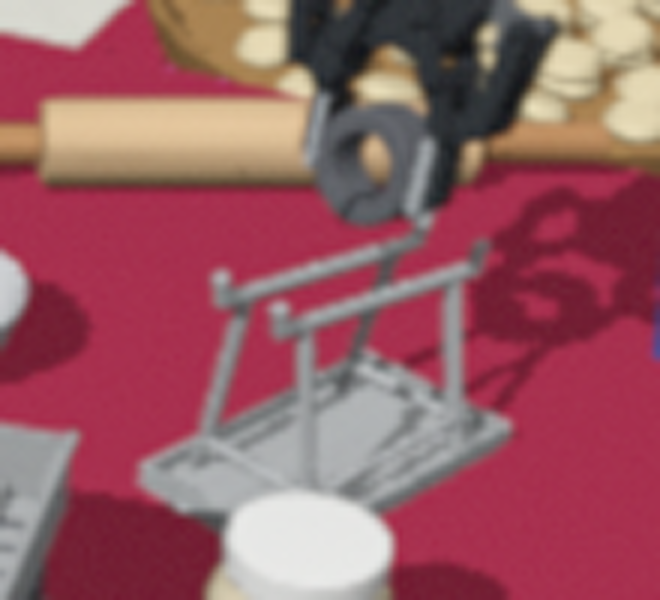

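Request:
{"name": "play_rows", "arguments": {"rows": [[1,[0,0,1.3],[0,0,0.3]],[1,[-0.05,0,1.0],[0,0,0]],[1,[0,0,0.5],[0,0,0]],[1,[0,0,0],[0,0,0]]]}}

```text
time: 9.1
ee_pos: [0.4556, -0.3549, 0.1327]
tcp_rot: [-172.1, -0.4, -21.5]
wrist_force: [-0.3, -0.3, -3.8]
opening: 0.054
```

Run:
```python
from h import *
n=np.array([-.051,-.1295,.990]);m=np.array([.4551,-.3505,.105])
o=get_obs();print(o["wrist_force"])
plan(m+n*.0203,[-172,0,-21.5],1,1)
```

```text
[-0.31015633 -0.26154321 -3.77623117]
max shift 0.76 turn 0.40668612402965365
[[1,[-0.22,0.0,0.76],[0.11,-0.41,0.03]]]
```

Request:
{"name": "play_rows", "arguments": {"rows": [[1,[-0.2,0,0.3],[0,-0.4,0]],[1,[0,0,0.2],[0,0,0]],[1,[0,0,0],[0,0,0]]]}}

```text
time: 9.4
ee_pos: [0.4539, -0.3534, 0.1275]
tcp_rot: [-172.1, 0.0, -21.5]
wrist_force: [-1.0, 0.3, -3.1]
opening: 0.0538
```

Request:
{"name": "play_rows", "arguments": {"rows": [[1,[0,0,0.2],[0,0,0]],[1,[0,0,0],[0,0,0]]]}}

```text
time: 9.6
ee_pos: [0.4541, -0.3533, 0.1256]
tcp_rot: [-172.1, -0.0, -21.5]
wrist_force: [-0.7, 0.2, -3.1]
opening: 0.0543
```

Request:
{"name": "play_rows", "arguments": {"rows": [[1,[0,0,0.15],[0,0,0]],[1,[0,0,0],[0,0,0]]]}}

```text
time: 9.8
ee_pos: [0.4543, -0.3534, 0.1252]
tcp_rot: [-172.2, -0.1, -21.5]
wrist_force: [-0.3, -0.2, -3.1]
opening: 0.0545
```

Run:
```python
from h import *
print(get_obs()["wrist_force"],get_obs()["ee_pos"])
W=camera("wrist");cv2.imwrite("pics/w9.png",W["img"][:,:,::-1])
D=camera("side");crop(D,380,120,450,180,"pics/d9.png")
```

```text
[-0.31402684 -0.16631868 -3.05980834] [ 0.45434523 -0.35340875  0.12519942]
```

View pics/d9.png

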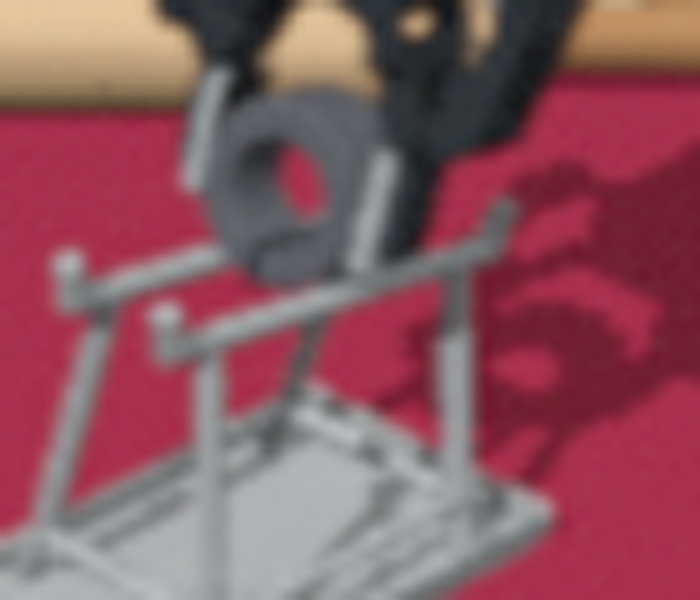

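Very near contact; creep down until the weight comes off.

Request:
{"name": "play_rows", "arguments": {"rows": [[1,[0,0,0.2],[0,0,0]],[1,[0,0,0],[0,0,0]]]}}

```text
time: 10.1
ee_pos: [0.4545, -0.3535, 0.1254]
tcp_rot: [-172.2, -0.2, -21.5]
wrist_force: [0.3, 0.3, -3.1]
opening: 0.0538
```

Request:
{"name": "play_rows", "arguments": {"rows": [[1,[0,0,0.2],[0,0,0]],[1,[0,0,0],[0,0,0]]]}}

```text
time: 10.3
ee_pos: [0.4546, -0.3537, 0.1254]
tcp_rot: [-172.3, -0.3, -21.5]
wrist_force: [-0.4, 0.2, -3.5]
opening: 0.0539
```

Request:
{"name": "play_rows", "arguments": {"rows": [[1,[0,0,0.2],[0,0.2,0]]]}}

```text
time: 10.4
ee_pos: [0.4547, -0.3538, 0.1249]
tcp_rot: [-172.3, -0.6, -21.6]
wrist_force: [-10.3, 1.2, 22.0]
opening: 0.054
```

Run:
```python
from h import *
o=get_obs();print(o["wrist_force"],o["ee_pos"],o["q"],o["torque"])
```

```text
[-10.29334211   1.15978002  21.9533159 ] [ 0.45471033 -0.35375492  0.1248878 ] [-41.40184424   9.72505828   2.05845099  84.38840108   7.41652593
  69.97784773] [0.7288589  1.54360026 0.29876794]
```

Request:
{"name": "play_rows", "arguments": {"newtons": 20, "rows": [[1,[-0.1,0,0],[0,-0.5,0]],[1,[0,0,0.05],[0,0,0]],[0.34,[0,0,0],[0,0,0]],[0.3,[0,0,0],[0,0,0]],[0.26,[0,0,0],[0,0,0]],[0.22,[0,0,0],[0,0,0]],[0.18,[0,0,0],[0,0,0]],[0.12,[0,0,0],[0,0,0]]]}}

```text
time: 11.2
ee_pos: [0.4544, -0.3534, 0.1235]
tcp_rot: [-172.3, -0.2, -21.5]
wrist_force: [0.2, -1.7, 0.1]
opening: 0.0751
```

Run:
```python
from h import *
o=get_obs();print(o["wrist_force"],o["ee_pos"],o["tcp_rot"],o["opening"])
W=camera("wrist");cv2.imwrite("pics/w10.png",W["img"][:,:,::-1])
D=camera("side");crop(D,380,120,450,180,"pics/d10.png")
```

```text
[ 0.15223113 -1.74937783  0.12138432] [ 0.4544393  -0.35338696  0.1235301 ] [-1.72310663e+02 -1.55259569e-01 -2.14733918e+01] 0.07506317736853144
```

View pics/d10.png

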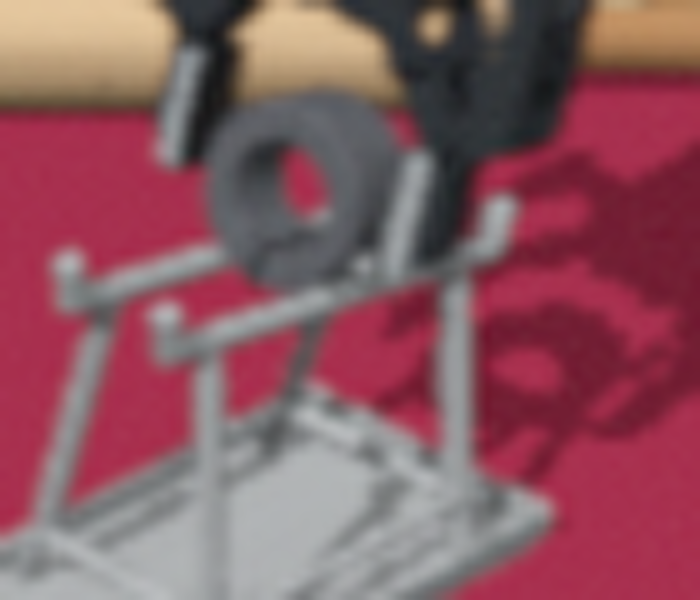

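View pics/w10.png

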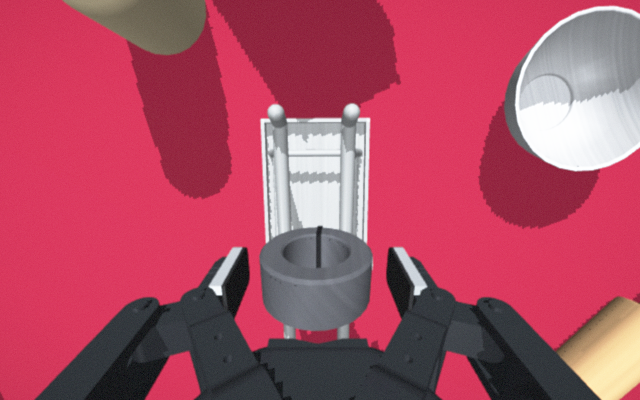

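Request:
{"name": "play_rows", "arguments": {"rows": [[0,[0,0,0],[0,0,0]],[0,[0,0,-0.6],[0,0,0]],[0,[0,0,-1.5],[0,0,0]],[0,[0,0,-3],[0,0,0]],[0,[0,0,-4],[0,0,0]],[0,[0,0,-4],[0,0,0]],[0,[0,0,-2],[0,0,0]]]}}

```text
time: 12.0
ee_pos: [0.4448, -0.3715, 0.2804]
tcp_rot: [-172.3, 0.0, -21.4]
wrist_force: [0.4, 0.1, -0.1]
opening: 0.0853
```

Run:
```python
from h import *
W=camera("wrist");cv2.imwrite("pics/w11.png",W["img"][:,:,::-1])
D=camera("side");crop(D,380,120,450,180,"pics/d11.png")
q=[.5195,.0482,np.deg2rad(11.6)];c,s=np.cos(q[2]),np.sin(q[2])
print([q[0]-s*.251,q[1]+c*.251])
plan([q[0]-s*.253,q[1]+c*.253,.26],[180,0,11.6],20)
```

```text
[np.float64(0.46902944179236283), np.float64(0.29407338764943536)]
max shift 3.33 turn 1.6496949921876873
[[0,[-1.11,-3.11,0.52],[-0.37,-0.12,-1.65]],[0,[-1.02,-3.14,0.5],[-0.37,-0.12,-1.65]],[0,[-0.93,-3.17,0.49],[-0.37,-0.12,-1.65]],[0,[-0.84,-3.2,0.47],[-0.37,-0.12,-1.65]],[0,[-0.74,-3.23,0.45],[-0.37,-0.12,-1.65]],[0,[-0.65,-3.25,0.43],[-0.37,-0.12,-1.65]],[0,[-0.55,-3.27,0.41],[-0.37,-0.12,-1.65]],[0,[-0.46,-3.29,0.39],[-0.37,-0.12,-1.65]],[0,[-0.36,-3.3,0.37],[-0.37,-0.12,-1.65]],[0,[-0.27,-3.31,0.35],[-0.37,-0.12,-1.65]],[0,[-0.17,-3.32,0.32],[-0.37,-0.12,-1.65]],[0,[-0.08,-3.33,0.3],[-0.37,-0.12,-1.65]],[0,[0.02,-3.33,0.28],[-0.37,-0.12,-1.65]],[0,[0.12,-3.33,0.26],[-0.37,-0.12,-1.65]],[0,[0.21,-3.33,0.24],[-0.37,-0.12,-1.65]],[0,[0.31,-3.32,0.22],[-0.37,-0.12,-1.65]],[0,[0.41,-3.31,0.19],[-0.37,-0.12,-1.65]],[0,[0.5,-3.3,0.17],[-0.37,-0.12,-1.65]],[0,[0.6,-3.29,0.15],[-0.37,-0.12,-1.65]],[0,[0.69,-3.27,0.13],[-0.37,-0.12,-1.65]]]
```

View pics/w11.png

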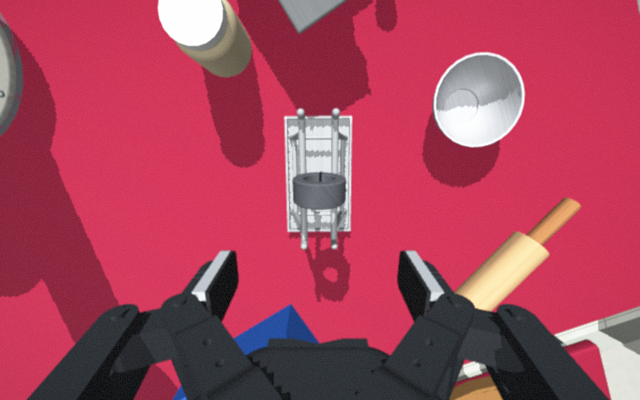

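View pics/d11.png

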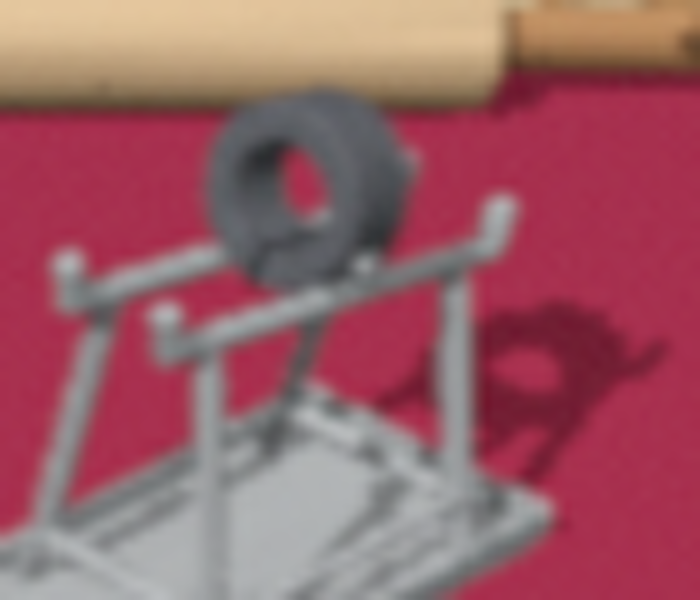

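Request:
{"name": "play_rows", "arguments": {"rows": [[0,[-1.1,-3.2,0],[-0.4,-0.1,-1.7]],[0,[-1.0,-3.2,0],[-0.4,-0.1,-1.7]],[0,[-0.9,-3.2,0],[-0.4,-0.1,-1.7]],[0,[-0.8,-3.2,0],[-0.4,-0.1,-1.7]],[0,[-0.7,-3.2,0],[-0.4,-0.1,-1.7]],[0,[-0.6,-3.3,0],[-0.4,-0.1,-1.7]],[0,[-0.5,-3.3,0],[-0.4,-0.1,-1.7]],[0,[-0.4,-3.3,0],[-0.4,-0.1,-1.7]],[0,[-0.3,-3.3,0],[-0.4,-0.1,-1.7]],[0,[-0.2,-3.3,0],[-0.4,-0.1,-1.7]],[0,[-0.1,-3.3,0],[-0.4,-0.1,-1.7]],[0,[0,-3.3,0],[-0.4,-0.1,-1.7]]]}}

```text
time: 13.3
ee_pos: [0.4579, 0.0355, 0.3181]
tcp_rot: [-177.5, -0.8, -0.7]
wrist_force: [0.5, 0.9, -0.2]
opening: 0.0855
```

Run:
```python
from h import *
q=[.5195,.0482,np.deg2rad(11.6)];c,s=np.cos(q[2]),np.sin(q[2])
plan([q[0]-s*.19,q[1]+c*.19,.32],[180,0,11.6],7)
```

```text
max shift 2.84 turn 1.7503650393532093
[[0,[0.3,-2.84,0.1],[-0.35,-0.15,-1.75]],[0,[0.39,-2.83,0.09],[-0.35,-0.15,-1.75]],[0,[0.47,-2.82,0.07],[-0.35,-0.15,-1.75]],[0,[0.56,-2.8,0.05],[-0.35,-0.15,-1.75]],[0,[0.65,-2.79,0.03],[-0.35,-0.15,-1.75]],[0,[0.73,-2.76,0.01],[-0.35,-0.15,-1.75]],[0,[0.81,-2.74,-0.01],[-0.35,-0.15,-1.75]]]
```

Request:
{"name": "play_rows", "arguments": {"rows": [[0,[0.3,-2.8,0],[-0.4,-0.2,-1.8]],[0,[0.4,-2.8,0],[-0.4,-0.2,-1.8]],[0,[0.5,-2.8,0],[-0.4,-0.2,-1.8]],[0,[0.6,-2.8,0],[-0.3,-0.1,-1.8]],[0,[0.6,-2.8,0],[-0.3,-0.1,-1.7]],[0,[0.7,-2.8,0],[-0.3,-0.1,-1.7]],[0,[0.8,-2.0,0],[-0.3,-0.1,-1.7]],[0,[0,0,0],[0,0,0]]]}}

```text
time: 14.1
ee_pos: [0.4786, 0.2381, 0.3236]
tcp_rot: [180.0, 0.0, 12.5]
wrist_force: [0.2, -0.0, -0.5]
opening: 0.0855
```

Run:
```python
from h import *
import pickle
q=[.5195,.0482,np.deg2rad(11.6)];c,s=np.cos(q[2]),np.sin(q[2])
W=camera("wrist");pickle.dump(W,open("w12.pkl","wb"));cv2.imwrite("pics/w12.png",W["img"][:,:,::-1])
o=get_obs();print(o["ee_pos"],o["tcp_rot"])
```

```text
[0.47841933 0.23710375 0.32386717] [1.79953501e+02 2.22794602e-02 1.24410336e+01]
```

View pics/w12.png

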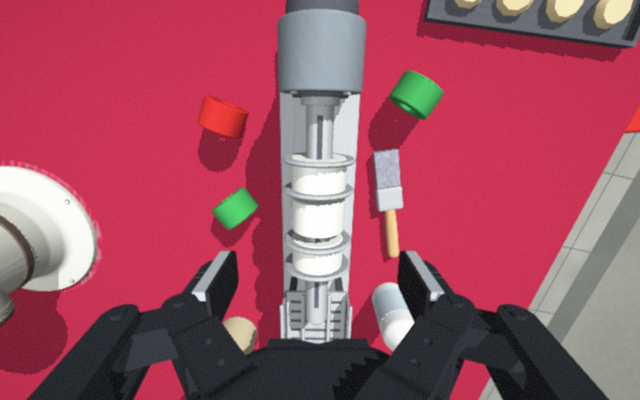

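Run:
```python
from h import *
import pickle
W=pickle.load(open("w12.pkl","rb"));crop(W,270,80,370,200,"pics/w12c.png",5)
q=[.5195,.0482,np.deg2rad(11.6)];c,s=np.cos(q[2]),np.sin(q[2])
for y,z in [(.22,.1805),(.225,.1805),(.23,.1805),(.235,.1805),(.28,.161),(.28,.14),(.2,.14),(.25,.14)]:
    print(y,z,proj(W,[q[0]-s*y,q[1]+c*y,z]))
```

```text
0.22 0.1805 [[319.11978909 165.48078289]]
0.225 0.1805 [[319.21273344 160.51248208]]
0.23 0.1805 [[319.30671722 155.48861858]]
0.235 0.1805 [[319.40175798 150.40825508]]
0.28 0.161 [[320.12121117 102.51578498]]
0.28 0.14 [[319.94631445 103.0209977 ]]
0.2 0.14 [[318.60961747 175.86642491]]
0.25 0.14 [[319.41998567 131.70412139]]
```

View pics/w12c.png

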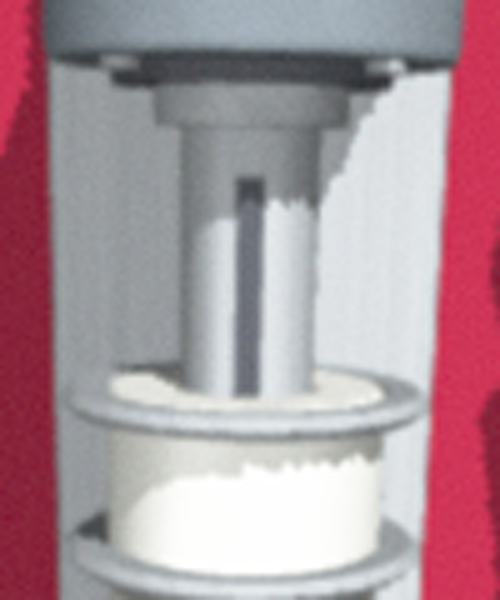

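Run:
```python
from h import *
q=[.5195,.0482,np.deg2rad(11.6)];c,s=np.cos(q[2]),np.sin(q[2])
print(q[0]-s*.25,q[1]+c*.25)
plan([q[0]-s*.25,q[1]+c*.25,.22],[180,0,11.6],4,0.4)
```

```text
0.4692305197135088 0.293093812399836
max shift 2.6 turn 0.21026065006195013
[[0.4,[0.08,-1.42,2.6],[0.01,0.01,0.21]],[0.4,[0.07,-1.42,2.6],[0.01,0.01,0.21]],[0.4,[0.07,-1.42,2.6],[0.01,0.01,0.21]],[0.4,[0.06,-1.42,2.6],[0.01,0.01,0.21]]]
```

Request:
{"name": "play_rows", "arguments": {"rows": [[0.4,[0.1,-2,1],[0,0,0.2]],[0.4,[0.1,-2,2],[0,0,0.2]],[0.4,[0.1,-1.4,2.5],[0,0,0.2]],[0.4,[0,-0.4,2.5],[0,0,0.2]],[0.4,[0,0,1.5],[0,0,0]],[0.4,[0,0,0],[0,0,0]],[0.4,[0,0,0],[0,0,0]]]}}

```text
time: 14.85
ee_pos: [0.4686, 0.2901, 0.2282]
tcp_rot: [179.9, -0.1, 11.1]
wrist_force: [0.0, 0.4, 0.5]
opening: 0.0512
```

Run:
```python
from h import *
q=[.5195,.0482,np.deg2rad(11.6)];c,s=np.cos(q[2]),np.sin(q[2])
o=get_obs();print(o["ee_pos"],o["opening"])
plan([q[0]-s*.25,q[1]+c*.25,.135],[180,0,11.6],5,0.4)
W=camera("wrist");cv2.imwrite("pics/w13.png",W["img"][:,:,::-1])
```

```text
[0.46860577 0.29011255 0.22823941] 0.051199419896230836
max shift 1.86 turn 0.09630343649552128
[[0.4,[0.02,-0.06,1.86],[0.01,-0.02,-0.1]],[0.4,[0.02,-0.06,1.86],[0.01,-0.02,-0.1]],[0.4,[0.02,-0.06,1.86],[0.01,-0.02,-0.1]],[0.4,[0.02,-0.06,1.86],[0.01,-0.02,-0.1]],[0.4,[0.02,-0.06,1.86],[0.01,-0.02,-0.1]]]
```

View pics/w13.png

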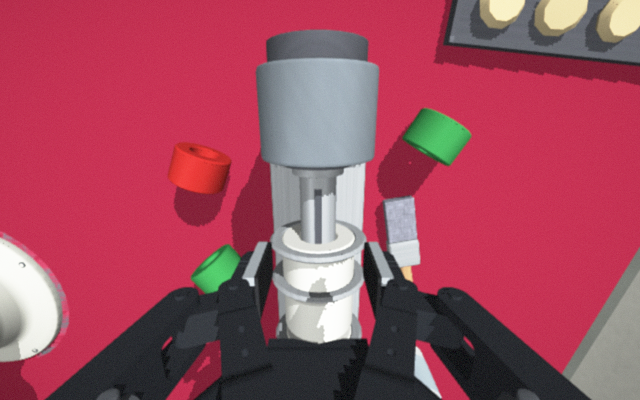

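Request:
{"name": "play_rows", "arguments": {"rows": [[0.4,[0.1,-0.4,1.0],[0,0,-0.4]],[0.4,[0,0,1.8],[0,0,0]],[0.4,[0,0,1.5],[0,0,0]],[0.4,[0,0,0],[0,0,0]]]}}

```text
time: 15.3
ee_pos: [0.4709, 0.2946, 0.1868]
tcp_rot: [-179.9, -0.4, 11.5]
wrist_force: [0.1, 0.4, -0.3]
opening: 0.0511
```

Run:
```python
from h import *
q=[.5195,.0482,np.deg2rad(11.6)];c,s=np.cos(q[2]),np.sin(q[2])
o=get_obs();print(o["ee_pos"],o["opening"])
plan([q[0]-s*.25,q[1]+c*.25,.135],[180,0,11.6],3,0.4)
W=camera("wrist");cv2.imwrite("pics/w14.png",W["img"][:,:,::-1])
D=camera("side");crop(D,220,200,380,320,"pics/d14.png")
```

```text
[0.47085231 0.29463155 0.18679817] 0.051127404131116064
max shift 1.73 turn 0.1498529436526679
[[0.4,[-0.08,0.04,1.73],[-0.02,-0.15,-0.04]],[0.4,[-0.07,0.04,1.73],[-0.02,-0.15,-0.04]],[0.4,[-0.07,0.04,1.73],[-0.02,-0.15,-0.04]]]
```

View pics/w14.png

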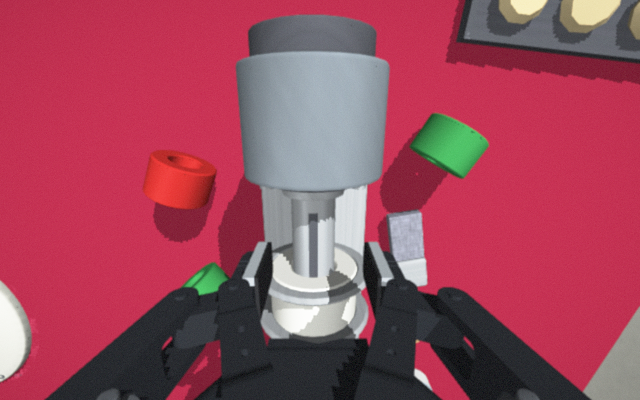

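View pics/d14.png

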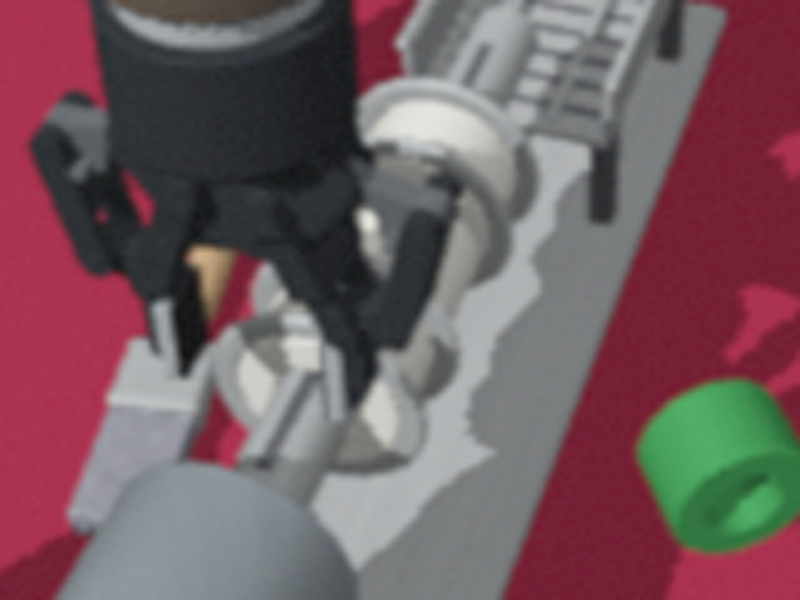

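Request:
{"name": "play_rows", "arguments": {"rows": [[0.4,[-0.2,0.1,0.8],[0,-0.4,0]],[0.4,[0,0,1.0],[0,0,0]],[0.4,[0,0,1.0],[0,0,0]],[0.4,[0,0,0],[0,0,0]]]}}

```text
time: 15.8
ee_pos: [0.4703, 0.294, 0.1606]
tcp_rot: [-179.8, -0.3, 11.5]
wrist_force: [0.6, 0.3, -0.2]
opening: 0.0512
```

```bash
cat > st.py <<'E'
from h import *
import sys
q=[.5195,.0482,np.deg2rad(11.6)];c,s=np.cos(q[2]),np.sin(q[2])
o=get_obs();d=o["ee_pos"][:2]-q[:2]
print("stand x,y",np.round([c*d[0]+s*d[1],-s*d[0]+c*d[1]],4),"z",round(o["ee_pos"][2],4),np.round(o["tcp_rot"],2),np.round(o["wrist_force"],1))
t=sys.argv[1]
W=camera("wrist");cv2.imwrite(f"pics/w{t}.png",W["img"][:,:,::-1])
D=camera("side");crop(D,220,130,380,250,f"pics/d{t}.png",5)
S=camera("scene");crop(S,230,60,430,270,f"pics/s{t}.png")
E
python3 st.py 15
```

```text
stand x,y [0.0013 0.2507] z 0.1606 [-179.82   -0.3    11.48] [ 0.6  0.3 -0.2]
```

View pics/w15.png

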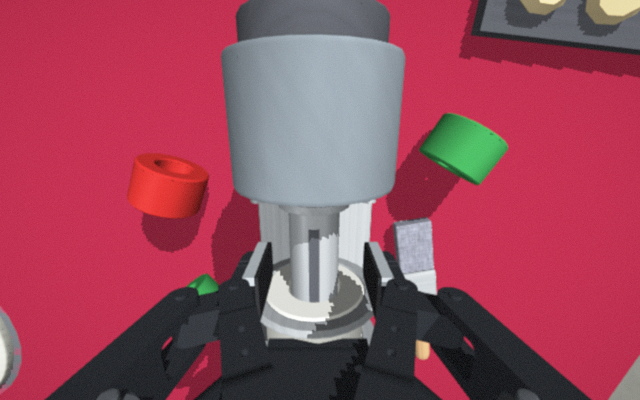

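Request:
{"name": "play_rows", "arguments": {"rows": [[0.4,[-0.1,0,0.8],[0,-0.3,0]],[0.4,[0,0,1.0],[0,0,0]],[0.4,[0,0,0.7],[0,0,0]],[0.4,[0,0,0],[0,0,0]],[0.4,[0,0.5,0],[0,0,0]],[0.4,[0,0.5,0],[0,0,0]],[0.4,[0,0.5,0],[0,0,0]]]}}

```text
time: 16.65
ee_pos: [0.473, 0.279, 0.1355]
tcp_rot: [-179.8, -0.1, 11.5]
wrist_force: [0.2, 0.5, 0.3]
opening: 0.0517
```

```bash
python3 st.py 16
```

```text
stand x,y [0.0009 0.2354] z 0.1355 [-1.7977e+02 -1.2000e-01  1.1530e+01] [0.2 0.5 0.3]
```

View pics/s16.png

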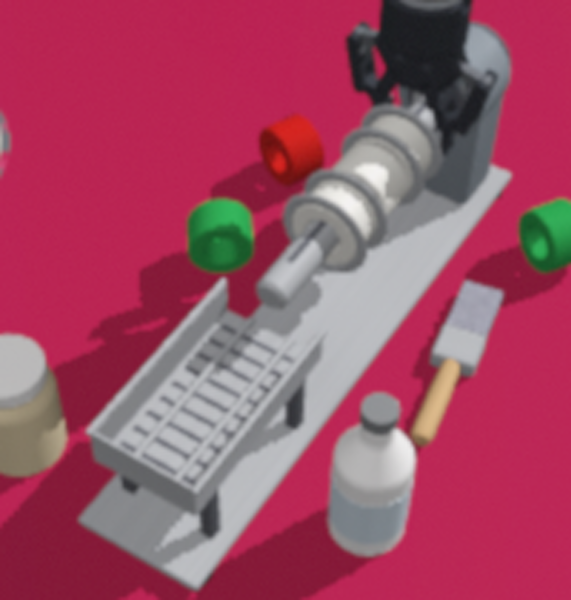

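View pics/w16.png

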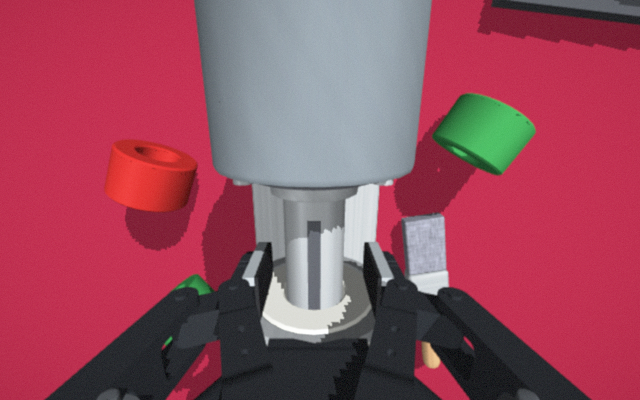

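Request:
{"name": "play_rows", "arguments": {"rows": [[0.4,[-0.1,0.6,0],[0,0,0]],[0.4,[0,0.8,0],[0,0,0]],[0.4,[0,0.8,0],[0,0,0]],[0.4,[0,0.8,0],[0,0,0]],[0.4,[0,0.8,0],[0,0,0]],[0.4,[0,0.8,0],[0,0,0]],[0.4,[0,0.8,0],[0,0,0]],[0.4,[0,0.8,0],[0,0,0]]]}}

```text
time: 17.6
ee_pos: [0.4847, 0.2174, 0.136]
tcp_rot: [-179.2, -0.2, 11.7]
wrist_force: [-0.3, 6.2, -0.7]
opening: 0.0514
```

```bash
python3 st.py 17
```

```text
stand x,y [-1.000e-04  1.727e-01] z 0.136 [-179.23   -0.2    11.68] [-0.3  6.2 -0.7]
```

View pics/s17.png

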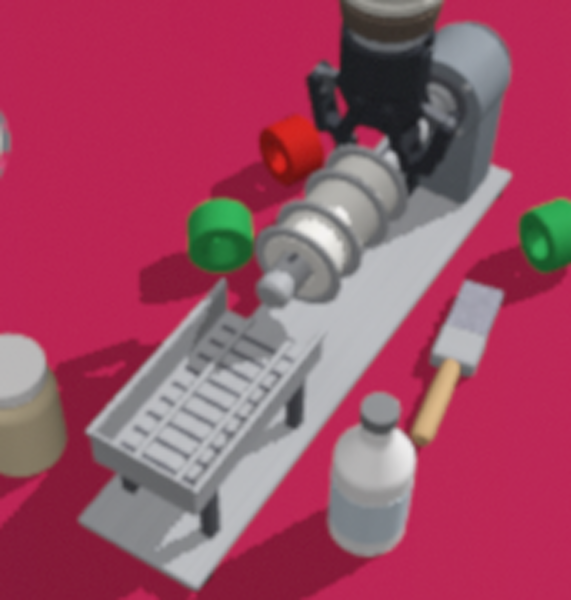

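View pics/w17.png

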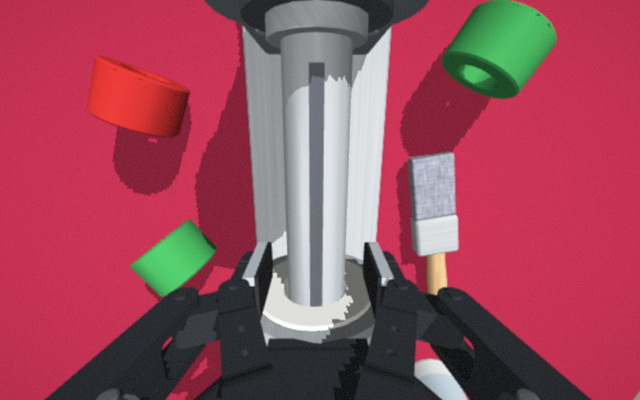

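Request:
{"name": "play_rows", "arguments": {"rows": [[0.4,[0,0.8,0],[-0.4,0,0]],[0.4,[0,0.8,0],[-0.4,0,0]],[0.4,[0,0.8,0],[-0.1,0,0]],[0.4,[0,0.8,0],[-0.1,0,0]],[0.4,[0,0.8,0],[-0.1,0,0]],[0.4,[0,0.8,0],[-0.1,0,0]]]}}

```text
time: 18.35
ee_pos: [0.4936, 0.1724, 0.1358]
tcp_rot: [179.8, -0.2, 11.9]
wrist_force: [-1.0, 6.2, 0.5]
opening: 0.0514
```

```bash
python3 st.py 18
```

```text
stand x,y [-0.0004  0.1269] z 0.1358 [ 1.7985e+02 -1.7000e-01  1.1870e+01] [-1.   6.2  0.5]
```

View pics/s18.png

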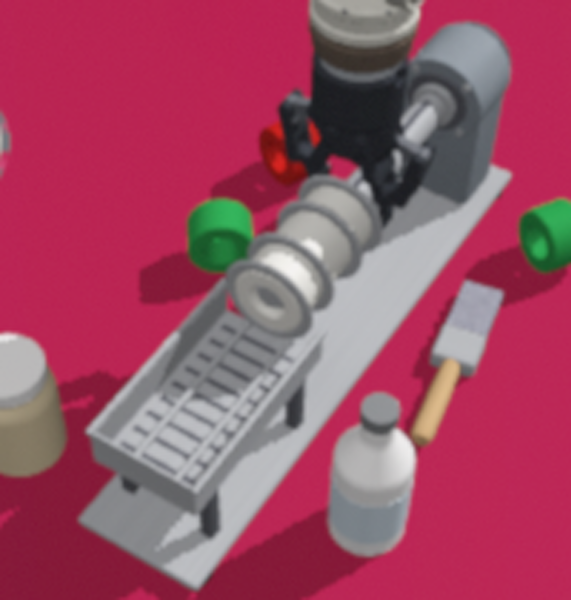

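Request:
{"name": "play_rows", "arguments": {"rows": [[0.4,[0,0.8,0],[-0.1,0,0.1]],[0.4,[0,0.8,0],[-0.1,0,0.1]],[0.4,[0,0.8,0],[-0.1,0,0]],[0.4,[0,0.8,0],[-0.1,0,0]],[0.4,[0,0.8,0],[-0.1,0,0]]]}}

```text
time: 19.0
ee_pos: [0.5011, 0.136, 0.1359]
tcp_rot: [179.6, -0.1, 11.9]
wrist_force: [-0.7, 5.1, 0.2]
opening: 0.0515
```

```bash
python3 st.py 19
```

```text
stand x,y [-0.0003  0.0897] z 0.1359 [ 1.7961e+02 -1.5000e-01  1.1860e+01] [-0.7  5.1  0.2]
```

View pics/s19.png

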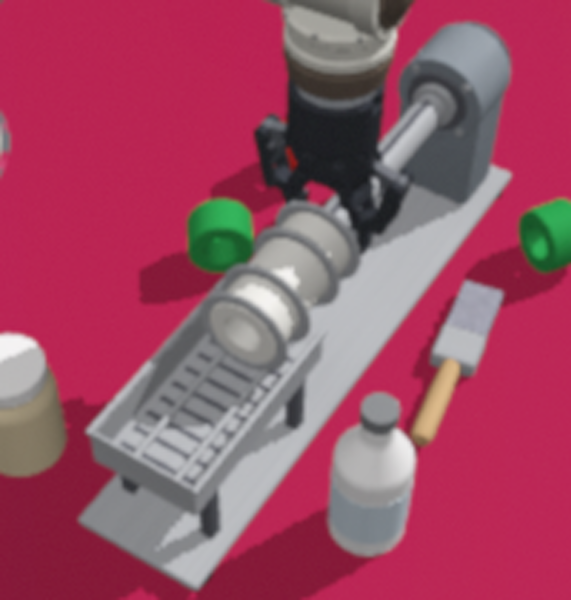

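View pics/d19.png

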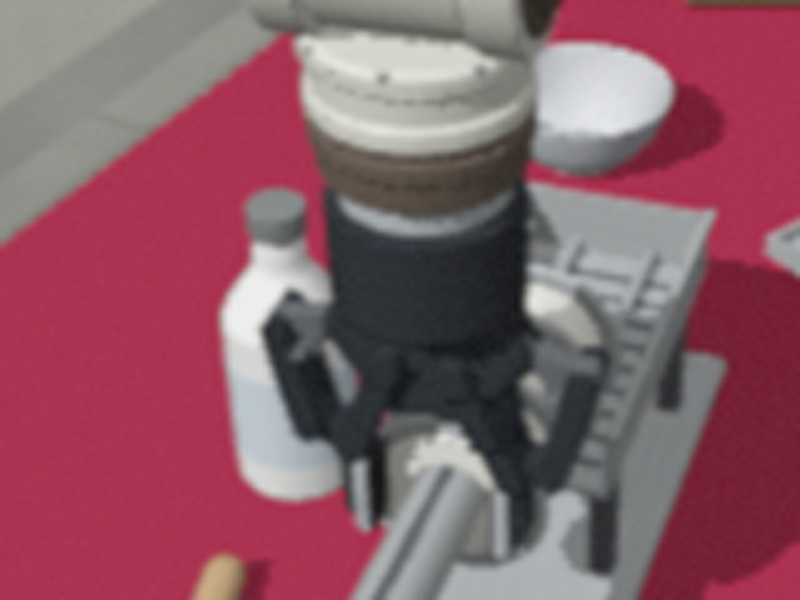

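Request:
{"name": "play_rows", "arguments": {"rows": [[0.4,[0,0.8,0],[0.2,0,0.1]],[0.4,[0,0.8,0],[0.2,0,0.1]],[0.4,[0,0.8,0],[0,0,0]],[0.4,[0,0.8,0],[0,0,0]]]}}

```text
time: 19.55
ee_pos: [0.507, 0.1079, 0.1364]
tcp_rot: [-179.7, -0.2, 11.8]
wrist_force: [-3.1, 7.5, 1.3]
opening: 0.0514
```

```bash
python3 st.py 20
```

```text
stand x,y [-0.0002  0.061 ] z 0.1364 [-1.7968e+02 -1.6000e-01  1.1810e+01] [-3.1  7.5  1.3]
```

View pics/s20.png

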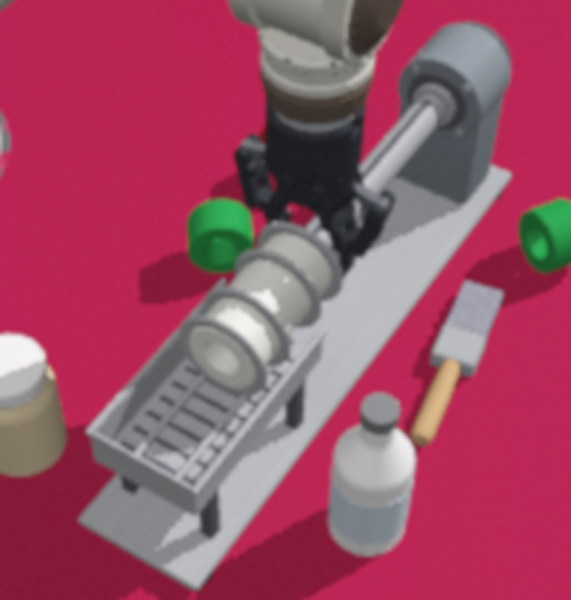

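Request:
{"name": "play_rows", "arguments": {"rows": [[0.4,[0,0.6,0],[-0.1,0,0]],[0.4,[0,0.6,0],[-0.1,0,0]],[0.4,[0,0.6,0],[-0.1,0,0]]]}}

```text
time: 20.0
ee_pos: [0.5105, 0.0923, 0.1364]
tcp_rot: [-179.9, -0.2, 11.9]
wrist_force: [-1.1, 5.6, 0.6]
opening: 0.0513
```

```bash
python3 st.py 21
```

```text
stand x,y [0.    0.045] z 0.1364 [-179.87   -0.18   11.89] [-1.1  5.6  0.6]
```

View pics/s21.png

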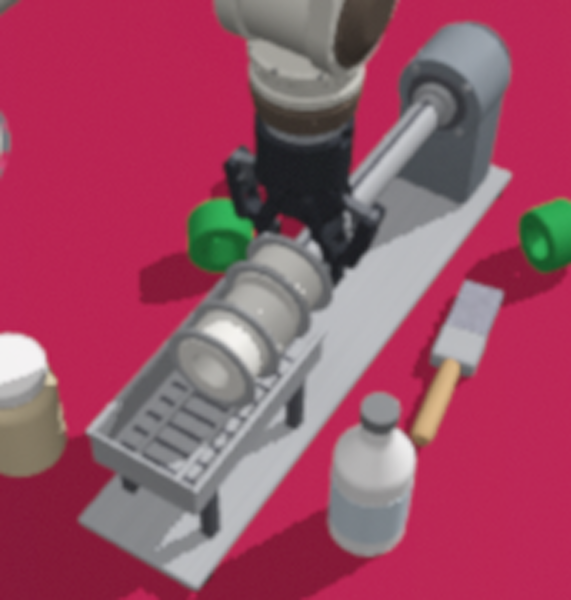

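Request:
{"name": "play_rows", "arguments": {"rows": [[0.4,[0,0.6,0],[0,0,0.1]],[0.4,[0,0.6,0],[0,0,0.1]],[0.4,[0,0.6,0],[0,0,0]],[0.4,[0,0.6,0],[0,0,0]]]}}

```text
time: 20.55
ee_pos: [0.5148, 0.0714, 0.1362]
tcp_rot: [-179.7, -0.2, 11.8]
wrist_force: [-1.1, 6.3, 0.3]
opening: 0.0517
```

```bash
python3 st.py 22
```

```text
stand x,y [0.0001 0.0237] z 0.1362 [-1.7965e+02 -1.6000e-01  1.1810e+01] [-1.1  6.3  0.3]
```

View pics/s22.png

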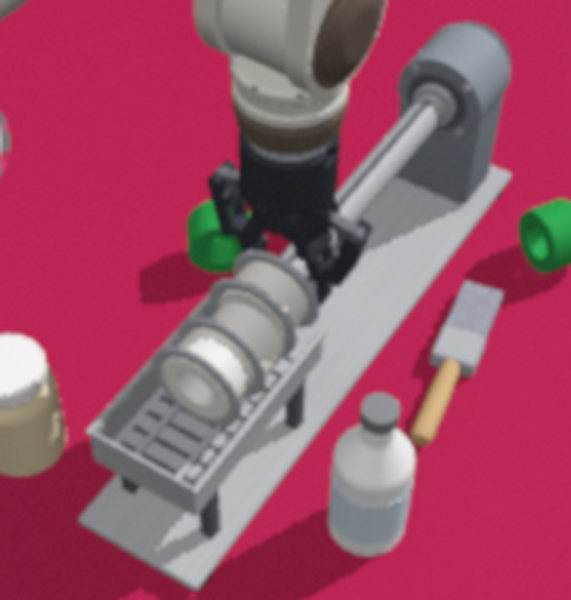

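View pics/w22.png

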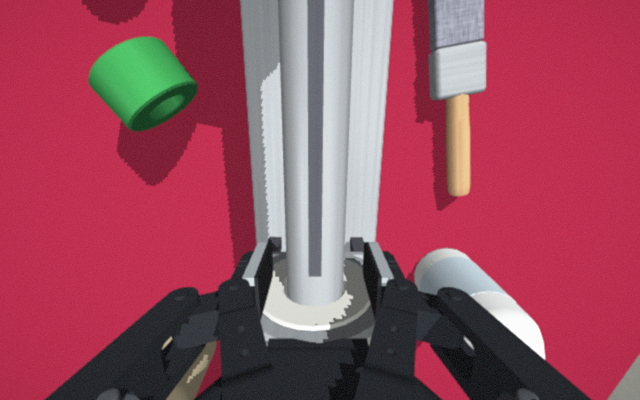

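Request:
{"name": "play_rows", "arguments": {"rows": [[0.4,[0,0.6,0],[-0.1,0,0.1]],[0.4,[0,0.6,0],[-0.1,0,0.1]],[0.4,[0,0.6,0],[-0.1,0,0]],[0.4,[0,0.6,0],[0,0,0]]]}}

```text
time: 21.1
ee_pos: [0.5188, 0.0498, 0.1353]
tcp_rot: [-179.8, -0.1, 11.7]
wrist_force: [-2.0, 5.8, -1.2]
opening: 0.0513
```

```bash
python3 st.py 23
```

```text
stand x,y [-0.0003  0.0017] z 0.1353 [-1.7984e+02 -6.0000e-02  1.1700e+01] [-2.   5.8 -1.2]
```

View pics/s23.png

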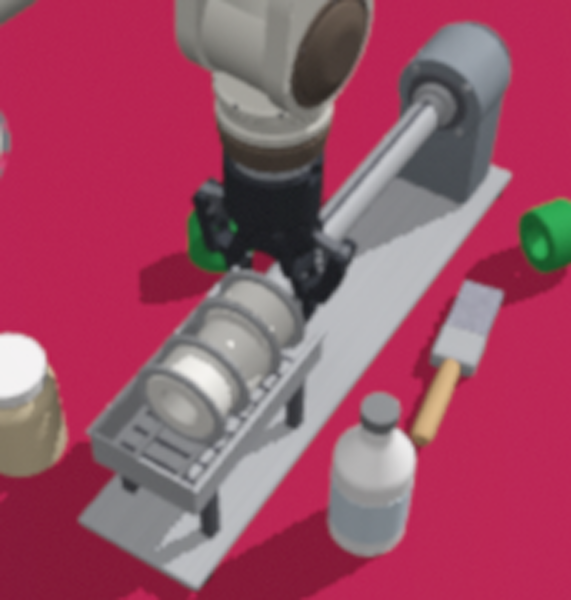

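View pics/d23.png

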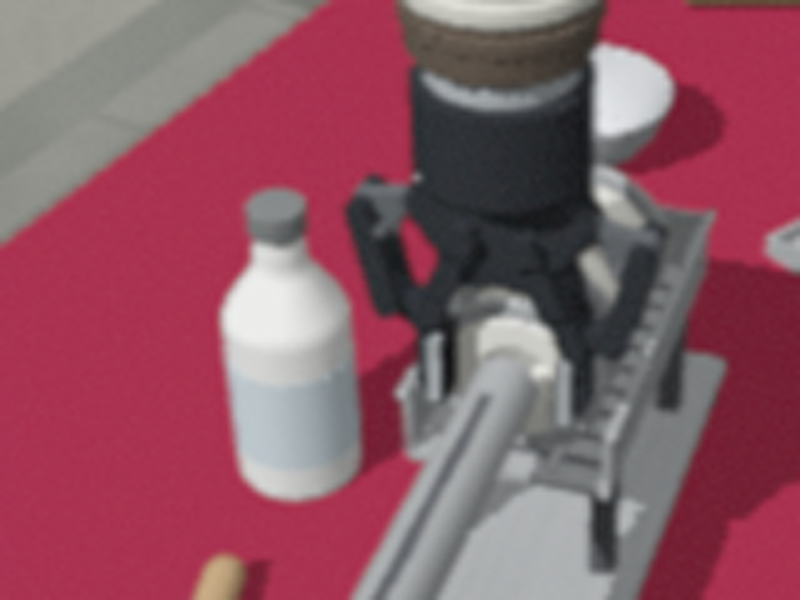

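Request:
{"name": "play_rows", "arguments": {"rows": [[0.4,[0,0.6,0],[0,0,0]],[0.4,[0,0.6,0],[0,0,0]],[0.4,[0,0,0],[0,0,0]],[0.4,[0,-0.6,0],[0,0,0]],[0.4,[0,-0.6,-0.5],[0,0,0]],[0.4,[0,0,-2],[0,0,0]],[0.4,[0,0,-3],[0,0,0]],[0.4,[0,0,-4],[0,0,0]],[0.4,[0,0,-4],[0,0,0]],[0.4,[0,0,-4],[0,0,0]],[0.4,[0,0,0],[0,0,0]]]}}

```text
time: 22.35
ee_pos: [0.5163, 0.054, 0.3186]
tcp_rot: [180.0, -0.0, 11.8]
wrist_force: [-0.2, 0.6, 0.2]
opening: 0.0515
```

```bash
python3 st.py 24
```

```text
stand x,y [-0.002   0.0064] z 0.3186 [ 1.7999e+02 -3.0000e-02  1.1780e+01] [-0.2  0.6  0.2]
```

View pics/s24.png

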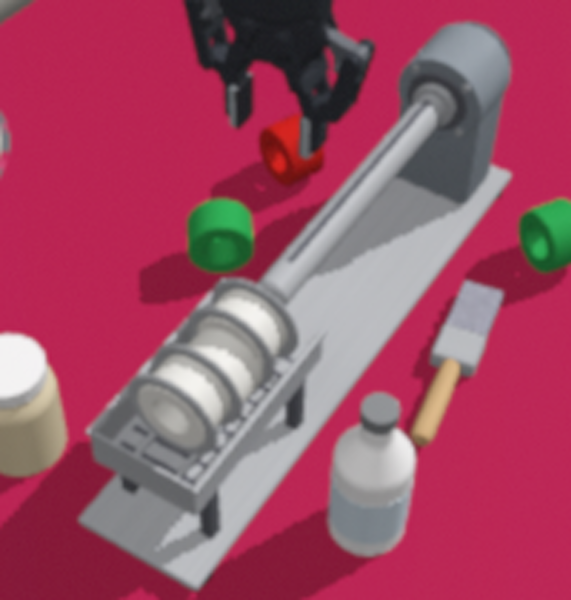

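View pics/w24.png

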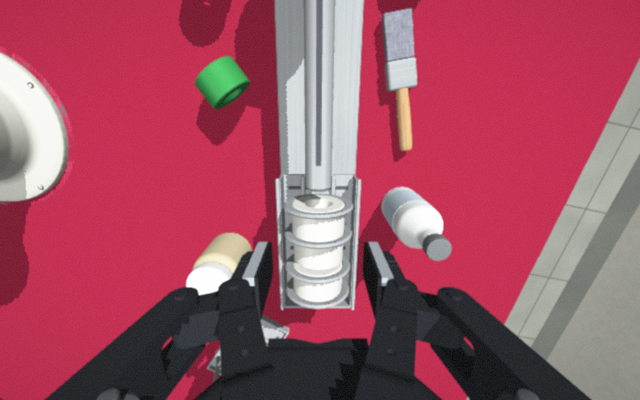

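View pics/d24.png

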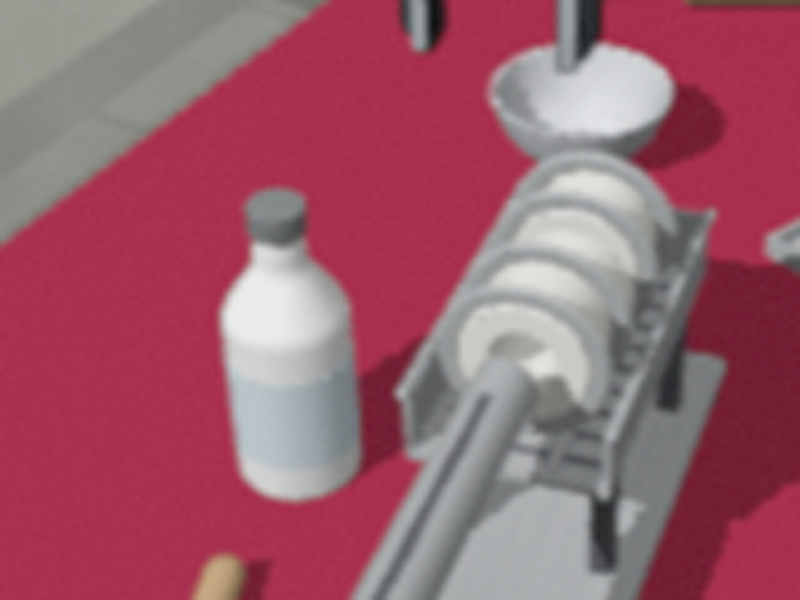

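Run:
```python
from h import *
q=[.5195,.0482,np.deg2rad(11.6)];c,s=np.cos(q[2]),np.sin(q[2])
W=camera("wrist");crop(W,265,165,370,320,"pics/w25.png",3.8)
for y in [0,-.01,-.02,-.03,-.06,-.1,-.14,-.15]: print(y,proj(W,[q[0]-s*y,q[1]+c*y,.176])[0].round(1))
D=camera("side");crop(D,300,150,370,225,"pics/d25.png",8)
S=camera("scene");crop(S,120,190,240,325,"pics/s25.png",4.4)
```

```text
0 [320.4 198.2]
-0.01 [320.3 207.5]
-0.02 [320.2 216.6]
-0.03 [320.2 225.5]
-0.06 [320.  251.2]
-0.1 [319.7 283. ]
-0.14 [319.5 312.5]
-0.15 [319.5 319.5]
```

View pics/w25.png

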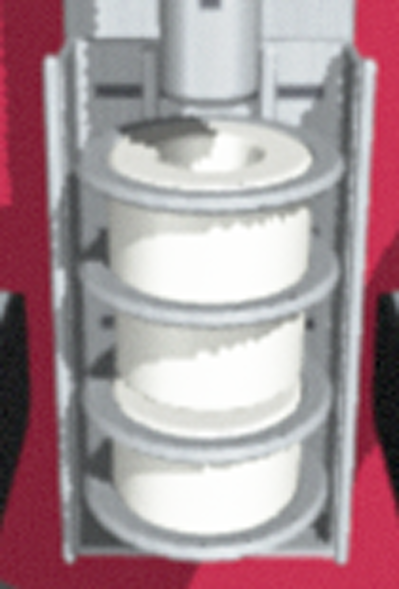

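View pics/d25.png

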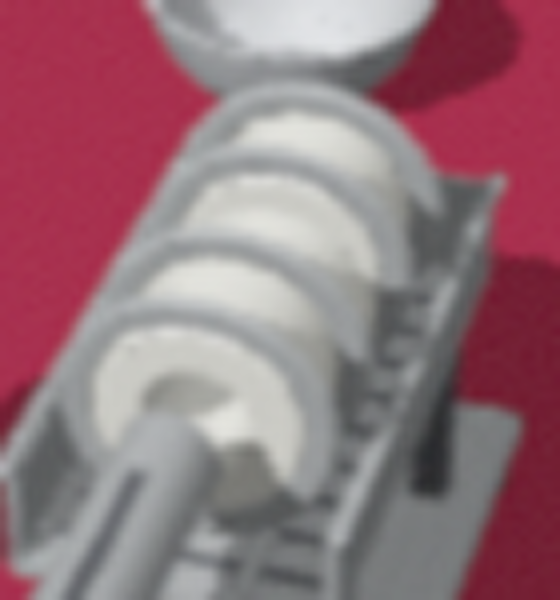

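View pics/s25.png

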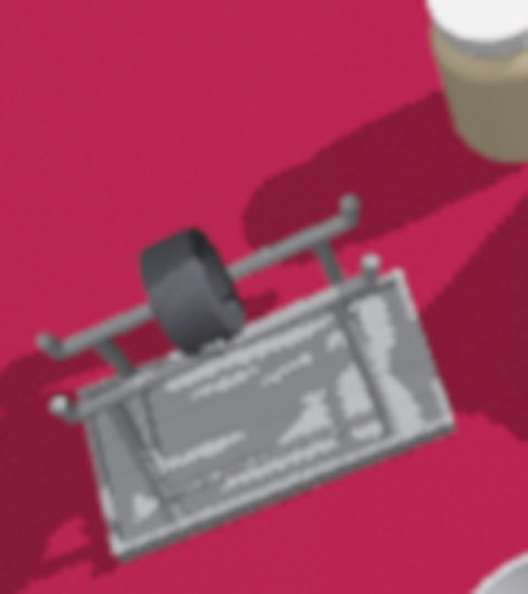

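```bash
python3 -c "
from workcell import *
print(job_done())"
```

```text
the job is handed in; nothing more can be done
None
```

I handed the job in at about 22.5 s of the 56 s allowed. `job_done` gives no verdict, so this rests on my own last checks.

- **Collar:** I drew it off the open end of the shaft and tilted it to match the rods. I lowered it until it touched, then let go; the wrist force peaked at about 24 N for a moment at contact. The last pictures show it resting near the middle of both rods, with the bore along them. The cutters and spacer were still on the shaft then.
- **Cutters and spacer:** I straddled the shaft with the fingers and pushed all three off in one go. The push force stayed below about 10 N at every reading. They lie in line in the trough, with the spacer down between the cutters. I estimate the nearest cutter's centre at about 40 mm past the shaft end and the farthest at about 117 mm.
- **Bystanders:** the bottle, jar, brush and bowl look unmoved in the last pictures, but I checked this by eye and did not measure it. I left the green and red look-alikes alone, and the gripper is well clear of everything.
- **Checks that disagreed:** while the collar was touching the rods, the wrist force still read only its hanging weight until I pressed a little further. The network also gave some false detections, such as a cutter at the rack. I worked from fits to the camera images instead, which agreed with each other to about 1 mm for the stand; the rack fit drawn over the wrist picture matched to about a pixel.

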